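# Clamp the bracelet display with the tommy bar

## Task

Tighten the brass collar of the clamp stand so that it holds the foot of the bracelet display firmly: stand the orange-handled bar in a hole of the collar, push the collar round clockwise (seen from above), lift the bar out before it jams on the blue guard arms and move it to another hole, until the collar goes clearly stiff because the washer has come down hard on the display's foot. Stop there: forcing it further crushes the wooden foot. Turn the collar only with the bar, and when it is tight put the bar back upright in the hole of its wooden block, let go, and leave the display and the other things where they are.

Things in the scene. Friction and masses are not known exactly. Their poses are not given: they have to be found in the camera images.
- stand: Fixed clamp stand on the table. Origin on the post's axis at table height, z up. Dark steel bed plate 270 x 160 mm, 10 mm thick, from 80 mm on the -x side of the post to 190 mm on the +x side (under the display). Steel post, 22 mm diameter, on the axis, carrying the fixed blue guard.
- guard (a point): Top centre of the blue guard on the post, 76 mm above the table; axes as the stand. Hub 38 mm diameter; three radial arms 8 mm wide reach 64 mm from the axis, 65 to 75 mm above the table, at 60, 180 and 300 degrees counter-clockwise from the stand's x axis. They stop the bar: from one hole it can go round at most about 90 degrees, its axis staying 15 degrees or more from each arm's middle.
- collar: Brass threaded collar round the post under the guard, about 54 mm radius, 22 mm thick. Origin on the axis at its underside; turns with it. Right-hand thread: clockwise seen from above it goes down 20 mm per turn, pushing the washer before it; starts roughly 100 to 130 degrees short of tight, so more than one hole is needed. Stays where it is let go.
- collar_top (a point): Centre of the collar's top face, 52 mm above the table when tight, up to 59 mm at the start; axes turn with the collar. In the face six vertical blind holes, 14 mm diameter, 18 mm deep, mouths slightly chamfered, centres 40 mm from the axis at 0, 60, 120, 180, 240, 300 degrees from its x axis. A hole under a guard arm cannot be used.
- washer: Square steel washer plate 50 x 50 x 8 mm under the collar, origin at its underside on the axis; moves only straight down or up with the collar. While it is clear of the display's foot the collar drags with 0.25 Nm (6 N sideways at a hole); once it bears, the push needed rises steeply within a few degrees. Tight is about 9 to 13 N of push at a hole; above 15 N crushes the foot.
- display: Loose bracelet display, about 0.7 kg: light wooden board 12 mm thick with a white arch and a forked foot, two prongs each 34 mm wide with a 26 mm slot between, lying on the bed plate either side of the post under the washer. Origin at the board's underside, on the post's axis within a few mm; x runs towards the arch.
- arch_top (a point): Top of the display's white arch with rows of bracelets, about 70 mm above the table; the arch is 145 mm wide and spans 90 to 180 mm from the post.
- block: Fixed dark wooden block 70 x 70 x 40 mm, origin under its centre on the table. In its top a vertical blind hole of 14 mm diameter, 35 mm deep, at the centre: the bar's place.
- bar: Steel bar, 110 mm long, 0.12 kg, standing upright in the block at the start. Origin at the centre of its lower end; z along the bar. Lower 60 mm round, 11 mm diameter, with a coned tip 4 mm long; upper 50 mm (60 to 110 mm from the tip) a square orange grip 14 x 14 mm with sides along the bar's x and y.
- bar_tip (a point): Centre of the bar's lower end.
- bar_grip (a point): Middle of the bar's orange grip, 85 mm above the lower end.
- ringtray: Bystander: blue ring tray 90 x 90 x 28 mm, origin under its centre.
- jar: Bystander: small amber jar, 44 mm diameter, 60 mm high, origin under its centre.
- giftbox: Bystander: green gift box 60 x 50 x 30 mm with a gold band, origin under its centre.
Things that resemble listed ones, but are neither listed nor needed, are in the scene too. There is more than one size of the bar; the job needs the middle-sized.

How it is judged (in metres and radians):
On the way, in this order (a step that is already met when the one before it is completed fails the run):
1. the bar stands in a hole of the collar (z of bar_tip in the frame of collar between 0 and 0.012 m and horizontal distance between bar_tip and collar between 0.033 and 0.047 m), for 0.2 s.
2. the bar is lifted clear of the collar (z of bar_tip in the frame of collar above 0.024 m), for 0.1 s.
3. the bar stands in a hole of the collar again (all of step 1), for 0.2 s.
4. the washer bears on the display's foot with more than 25 N (contact force between washer and display above 25 N), for 0.3 s.
At the end, for the whole second after the job is handed in: The washer presses the display's foot with more than 25 N, the display's origin is within 8 mm of the post's axis and at rest, and the bar is back at rest in the block's hole (tip within 8 mm sideways of the hole's axis and less than 15 mm above the block's underside, leaning less than 0.25 rad) (contact force between washer and display above 25 N and horizontal distance between bar and block below 0.008 m and z of bar in the frame of block below 0.015 m and angle between bar's own z axis and vertical below 0.25 rad and linear speed of each of bar, display below 0.02 m/s and horizontal distance between display and stand below 0.008 m); the robot touches nothing.
It fails at once if the bar is forced against the collar or the guard with more than 30 N (contact force between bar and stand above 30 N).
It fails at once if the display's foot is crushed with more than 130 N (contact force between washer and display above 130 N).
It fails at once if the gripper pushes the collar itself (contact force between any of the fingers, the arm and collar above 2 N).
It fails at once if a bystander is moved more than 20 mm (distance of any of ringtray, jar, giftbox from where it was at the start of the episode above 0.02 m).
It fails at once if the display is shifted more than 15 mm (distance of display from where it was at the start of the episode above 0.015 m).
It also fails if it takes over 72 s, if anything falls off the work surface, if the arm or the gripper's body presses on something with over 40 N, if the wrist force passes 120 N, or if a joint passes its speed limit or range.

## Robot

A 6-joint arm with a two-finger parallel gripper is mounted at the origin on the work surface. World frame = base frame: x ahead of the robot, y to its left, z up, the work surface at z = 0. Lengths are in mm, angles in rad, forces in N, time in s.
With the tool pointing down it reaches from about 350 to 775 mm from the base axis. Payload 7.3 kg.
Tool frame: the origin (TCP) lies between the finger pads; the fingertips stand tcp_to_tips ahead of it and the grasp point (between the pads) lies 5 mm behind it (tcp_to_tips is the distance from the TCP to the fingertips, in mm); z points along the fingers, x is the direction in which the jaws open and shut, and the axes are right-handed (so a half turn about z gives the same grasp; the last joint's range is limited). The gripper opens to 92 mm and grips with 3 to 60 N. Pads are 19 mm wide; open, the fingers measure 130 mm over their backs; the gripper's body (75 mm by 190 mm) begins 47 mm behind the grasp point.
Start: joints at [1.043, 0.342, 1.524, -0, 1.275, -0.146], TCP at [195.597, 487.222, 240.741] pointing down, gripper open.
Joint ranges: [-2.53, 2.53], [-0.77, 2.02], [0.04, 2.7], [-1, 4.14], [0.28, 2.66], [-3.11, 3.11]. Speed limits (rad/s): [2.57, 2.57, 3.14, 3.14, 3.14, 3.14].

## Interface

Orientations are given as [roll, pitch, yaw] about the fixed x, y, z axes, in that order (R = Rz(yaw) Ry(pitch) Rx(roll)).
In Python, from plant import * gives the robot as it stands.
- The arm moves only by the tool drive_tool, never from a script. Its argument "deltas" is a list of rows, each an object of numbers: "hand": the gripper's target within -1 to 1 (shut at 1, half-way at 0, fully open at -1); "tx", "ty", "tz": the shift along the tool's x, y, z each as a share of 4 cm, from -1 to 1; "wx", "wy", "wz": the turn, a rotation vector about the tool's x, y, z each as a share of 5 degrees, from -1 to 1. In form: [{"hand": .., "tx": .., "ty": .., "tz": .., "wx": .., "wy": .., "wz": ..}, ...]. A call has 1 to 20 rows; each row shifts and turns the commanded pose from where the row before left it, along the tool's axes as they then stand; what a row does not reach is not made up. A row lasts 1/12 s, in which the tool goes at most 41.7 mm and 7.16 degrees, less where a joint would pass 70% of its speed; a pose out of reach is approached as far as the arm can. A call with a number of a shift or a turn outside -1 to 1 is refused whole. A call with a gripper value outside its range is refused whole. The fingers move at their own pace and stop on an object; the grip force is fixed at half the most. Time passes only in rows, so rows that do not move let the fingers close. It gives the time, the measured TCP pose, the force and the opening at its end, in the units of the state.
- get_obs(): the state, without advancing time (a new reading comes with each control period).
- capture(name): name is "scene" or "top" or "wrist"; returns the picture (420x560x3 uint8, red, green, blue); there is no depth.
- camera_model(name): a dict with "fx", "fy", "cx", "cy" (pixels), "rvec" (rotation vector, rad) and "tvec" (3), from world to camera coordinates, as OpenCV has them. Camera axes: x right, y down, z forward; pixel columns grow to the right and rows downward; lengths in mm; the calibration is good to about 2 mm. A picture is of the moment at which its call begins: read the wrist's pose just before it. camera_model takes no time and is no camera call; for the wrist camera it gives the pose at the moment of the call.
- close_job(): hands the job in, once; it reports no verdict.
The state is a dict: "time": time; "joint_positions": joint angles; "dq": joint speeds; "tau": joint torques, N m; "tool_pos": TCP position; "tcp_rot": TCP orientation; "contact_force": force on the tool from outside, world axes, zero at the start; "moment": the same for the moment, N m; "grip_width": finger opening in mm.
Only numpy, scipy, OpenCV 4.12 (cv2) and the standard library are available. Lean on these libraries where they do the work, as an engineer would, in place of code of your own. Each camera call takes 0.05 s, during which the arm holds its last target.

## Working session

There is one attempt and no reset: what is moved stays moved. The work goes in short steps, Python scripts to look and compute and a tool call to move; the robot and the scene stay as the last step left them, time stands still between calls to the robot, and variables do not carry over. Pictures are saved under pics/ and viewed, and the job is handed in when it is done.

Besides the shell and the picture viewer there is one more tool, called after "Call:" in YAML: its name, and indented under it one key for each argument. drive_tool: Moves the arm, as the interface text tells. Its arguments: {"type":"object","properties":{"deltas":{"type":"array","items":{"type":"object","properties":{"hand":{"type":"number"},"tx":{"type":"number"},"ty":{"type":"number"},"tz":{"type":"number"},"wx":{"type":"number"},"wy":{"type":"number"},"wz":{"type":"number"}}}}},"required":["deltas"]}

```bash
ls; mkdir -p pics
python3 - <<'E'
from plant import *
import cv2
o=get_obs(); print(o)
for n in ("scene","top","wrist"):
    print(n,camera_model(n))
    cv2.imwrite(f"pics/{n}0.png",capture(n)[:,:,::-1])
E
```

```text
pics
{'time': 0.0, 'joint_positions': array([ 1.04300768e+00,  3.42744535e-01,  1.52501458e+00,  1.57748516e-05,
        1.27540079e+00, -1.45984853e-01]), 'dq': array([ 4.05741326e-05, -5.45734297e-05, -6.44176583e-04,  1.96423395e-03,
       -2.58965684e-04,  5.67251474e-04]), 'tau': array([-3.94507069e-04, -4.31224322e+01, -2.44219369e+01,  7.18078902e-02,
        5.58430958e-02, -1.11253182e-04]), 'tool_pos': array([195.38422082, 486.87398047, 240.0344781 ]), 'tcp_rot': array([-3.14134975e+00,  1.54838737e-03,  1.18898812e+00]), 'contact_force': array([-0.14049805,  0.3770479 ,  0.31592177]), 'moment': array([-0.00398465, -0.03072836,  0.00353702]), 'grip_width': 91.83372702088356}
scene {'fx': 432.7609122334834, 'fy': 432.7609122334834, 'cx': 279.66345313830027, 'cy': 219.6315421637995, 'rvec': array([ 0.96787823,  2.58532328, -0.90634848]), 'tvec': array([ 365.1967159 , -247.93995172, 1172.19261177])}
top {'fx': 510.1850320503842, 'fy': 510.1850320503842, 'cx': 275.02876546825763, 'cy': 211.0523276062074, 'rvec': array([ 2.16127578, -2.10690188,  0.18127261]), 'tvec': array([  46.14942146,  555.66850214, 1275.80079248])}
wrist {'fx': 363.3342771708327, 'fy': 363.3342771708327, 'cx': 279.7382966514969, 'cy': 213.49379394598085, 'rvec': array([-2.39251293, -1.61817155, -0.2383057 ]), 'tvec': array([-523.83585703,  -37.01524312,  391.3833457 ])}
```

View pics/scene0.png

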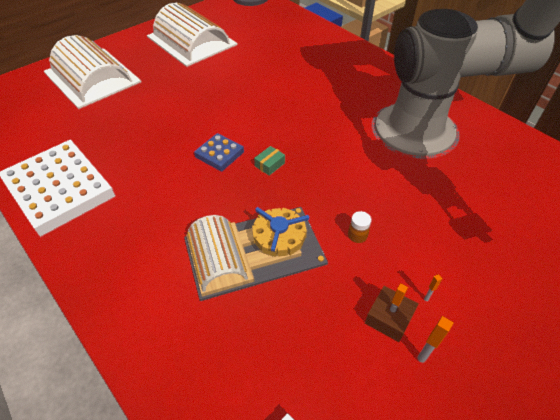

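View pics/top0.png

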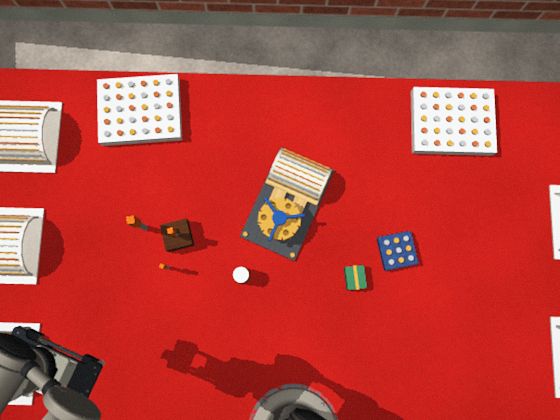

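View pics/wrist0.png

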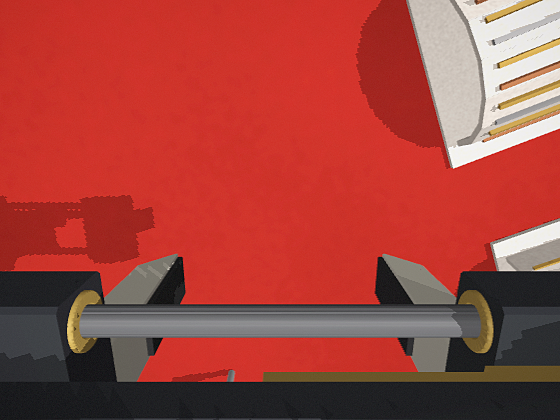

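The three orange-handled bars are at about (170,231), (131,220) and (162,266) in the top view. In the scene view they are at (398,295), (437,335) and (434,286). The one standing in the block looks middle-sized, so I'll confirm that with an enlarged crop and measure.

```bash
cat > h.py <<'E'
from plant import *
import cv2, numpy as np
def proj(n,P,cm=None):
    c=cm or camera_model(n); K=np.array([[c['fx'],0,c['cx']],[0,c['fy'],c['cy']],[0,0,1]])
    return cv2.projectPoints(np.array(P,float).reshape(-1,3),c['rvec'],c['tvec'],K,None)[0].reshape(-1,2)
def ray(n,px,z,cm=None):
    c=cm or camera_model(n); R=cv2.Rodrigues(c['rvec'])[0]
    out=[]
    for u,v in np.array(px,float).reshape(-1,2):
        d=R.T@np.array([(u-c['cx'])/c['fx'],(v-c['cy'])/c['fy'],1]); o=-R.T@c['tvec']
        out.append(o+d*(z-o[2])/d[2])
    return np.array(out)
E
python3 - <<'E'
import cv2
a=cv2.imread('pics/scene0.png');b=cv2.imread('pics/top0.png')
cv2.imwrite('pics/c1.png',cv2.resize(a[200:380,330:470],None,fx=4,fy=3.3*1,interpolation=cv2.INTER_CUBIC)[:600])
cv2.imwrite('pics/c2.png',cv2.resize(b[200:290,115:215],None,fx=6,fy=6,interpolation=cv2.INTER_CUBIC))
cv2.imwrite('pics/c3.png',cv2.resize(b[140:270,230:345],None,fx=4.6,fy=4.6,interpolation=cv2.INTER_CUBIC))
cv2.imwrite('pics/c4.png',cv2.resize(a[190:310,175:345],None,fx=4.7,fy=4.7,interpolation=cv2.INTER_CUBIC))
E
```

```text
(no output)
```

View pics/c1.png

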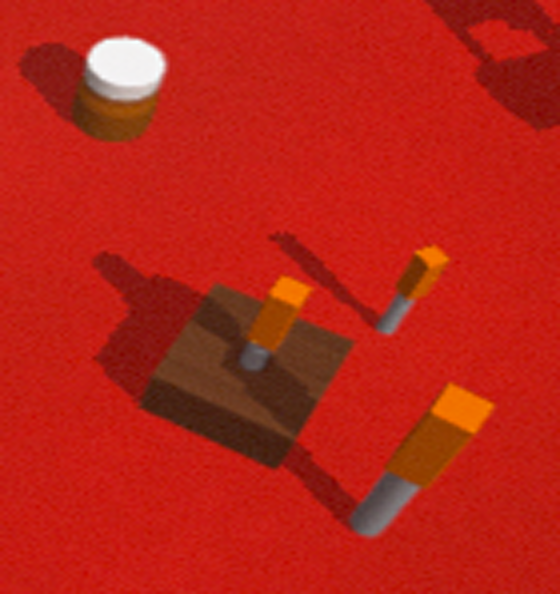

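View pics/c2.png

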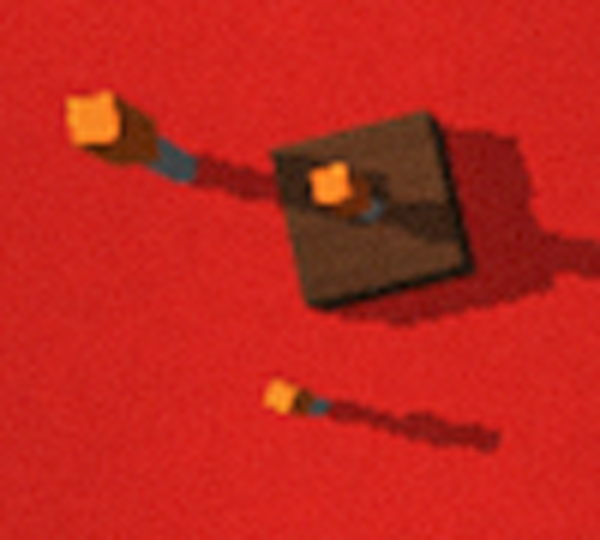

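View pics/c3.png

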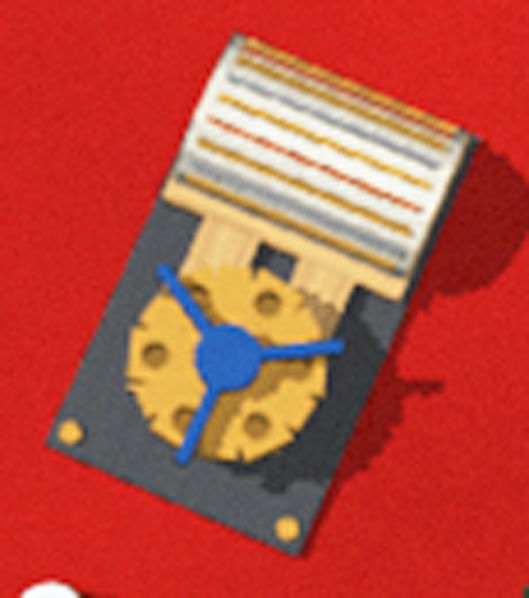

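View pics/c4.png

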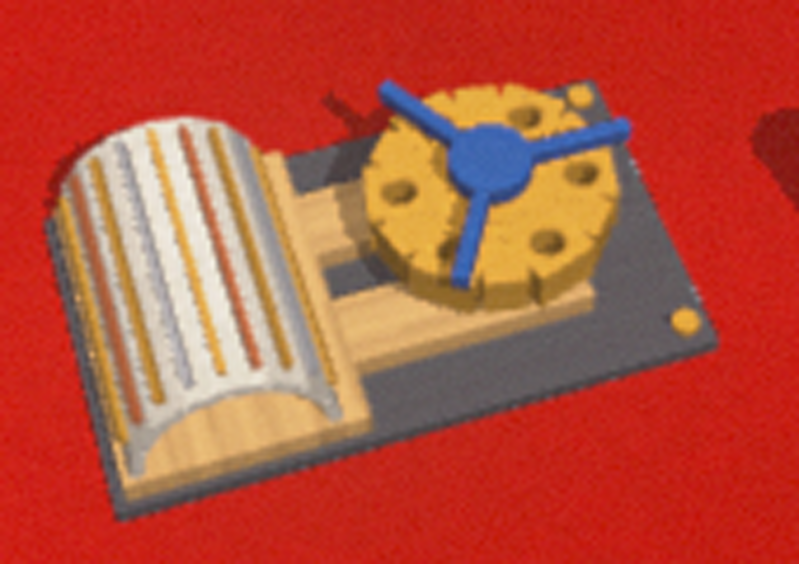

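```bash
cat > fit.py <<'E'
from h import *
from scipy.optimize import least_squares
T=lambda L:np.array(L,float)/4.6+[230-.4,140-.4]
S=lambda L:np.array(L,float)/4.7+[175-.4,190-.4]
cmT=camera_model('top');cmS=camera_model('scene')
P=lambda r,a,z:[r*np.cos(np.radians(a)),r*np.sin(np.radians(a)),z]
pts=[[0,0,76],P(63,60,75),P(63,180,75),P(63,300,75)]
plT=T([[227,357],[163,270],[183,461],[341,346]]); plS=S([[490,158],[462,282],[628,128],[386,90]])
# corner: -80,+-80 ; 190,+-80 z10 ; 
cT=T([[48,445],[300,553]]);cTp=[[-80,80,10],[-80,-80,10]]
cS=S([[716,345],[588,80],[120,520]]);cSp=[[-80,80,10],[-80,-80,10],[190,80,10]]
hT=T([[268,303],[197,297],[155,353],[187,418],[257,425]])
hS=S([[525,117],[581,173],[547,241],[400,192],[453,248]])
def tf(p,x,y,a):
    c,s=np.cos(a),np.sin(a);p=np.array(p,float)
    return np.c_[x+c*p[:,0]-s*p[:,1],y+s*p[:,0]+c*p[:,1],p[:,2]]
def res(v,full=False):
    x,y,a,phi,zt=v[:5]
    r=[proj('top',tf(pts+cTp,x,y,a),cmT)+v[5:7]-np.r_[plT,cT], proj('scene',tf(pts+cSp,x,y,a),cmS)+v[7:9]-np.r_[plS,cS]]
    H=tf([P(40,60*k,zt) for k in range(6)],x,y,phi)
    for n,c,h,b in(('top',cmT,hT,v[5:7]),('scene',cmS,hS,v[7:9])):
        q=proj(n,H,c)+b
        for u in h:
            d=q-u;i=np.argmin((d**2).sum(1));r.append(d[i:i+1])
    r=np.concatenate(r)
    if full:return r
    return np.r_[r.ravel(),(v[5:9])*1.0,(zt-57)/2]
c0=ray('top',plT[:1],76)[0];print(c0)
best=None
for ph in range(0,60,10):
    s=least_squares(res,[c0[0],c0[1],-0.45,np.radians(ph),57,0,0,0,0],loss='soft_l1')
    if best is None or s.cost<best.cost:best=s
v=best.x;print(best.cost,v,np.degrees(v[2]),np.degrees(v[3])%60);print(res(v,True).round(1).tolist())
for k in range(6): print('hole rel to stand deg',(np.degrees(v[3]-v[2])+60*k)%360, tf([P(40,60*k,v[4])],v[0],v[1],v[3])[0].round(1))
# bars
Tb=lambda L:np.array(L,float)/6+[115-.4,200-.4]
Sb=lambda L:np.array(L,float)/[4,3.3]+[330-.4,200-.4]
# block top corners z=40, bar top z=115
print('blk top', ray('top',Tb([[272,152],[432,112],[474,272],[310,308]]),40).round(1).tolist())
print('blk sc', ray('scene',Sb([[217,285],[354,343],[278,440],[143,385]]),40).round(1).tolist())
print('bar T',ray('top',Tb([[332,185]]),115),'S',ray('scene',Sb([[292,290]]),115))
print('bar corner T',ray('top',Tb([[311,171],[344,163],[353,195],[318,208]]),115).round(1).tolist())
E
python3 fit.py
```

```text
[533.81340097  49.96094211  76.        ]
5.878126072860118 [ 5.32644108e+02  5.07829839e+01 -3.84175553e-01  4.56899934e-01
  5.95800189e+01  5.51415432e-01 -5.61650661e-01  4.50907632e-01
  4.27054112e-01] -22.011637771035456 26.178437880628724
[[0.2, -0.1], [-0.6, -0.8], [-0.2, 0.1], [0.1, -0.4], [-0.9, 0.1], [-0.0, 0.8], [0.0, 0.3], [-0.3, -0.5], [-0.1, -0.9], [-0.8, -0.6], [1.4, -0.6], [1.0, -0.2], [-1.0, 0.5], [0.2, 0.1], [0.1, -0.0], [0.2, 0.3], [-0.2, 0.3], [0.2, 0.2], [-0.0, 0.1], [0.1, 0.2], [0.0, 0.3], [-0.4, 0.0], [0.1, 0.9]]
hole rel to stand deg 48.19007565166417 [568.5  68.4  59.6]
hole rel to stand deg 108.19007565166417 [535.3  90.7  59.6]
hole rel to stand deg 168.1900756516642 [499.4  73.   59.6]
hole rel to stand deg 228.1900756516642 [496.7  33.1  59.6]
hole rel to stand deg 288.1900756516642 [530.   10.9  59.6]
hole rel to stand deg 348.1900756516642 [565.9  28.5  59.6]
blk top [[511.3, 357.6, 40.0], [530.5, 289.5, 40.0], [461.6, 267.7, 40.0], [444.3, 337.1, 40.0]]
blk sc [[462.6, 275.0, 40.0], [443.5, 340.7, 40.0], [515.1, 354.4, 40.0], [536.0, 294.0, 40.0]]
bar T [[488.18789548 315.27591178 115.        ]] S [[485.11210385 316.73241346 115.        ]]
bar corner T [[493.7, 324.2, 115.0], [497.3, 310.9, 115.0], [484.3, 306.5, 115.0], [478.6, 320.4, 115.0]]
```

Run:
```python
from h import *
import plant
print([k for k in dir(plant) if k[0]!='_'])
o=get_obs();c=camera_model('wrist');R=cv2.Rodrigues(c['rvec'])[0];p=-R.T@c['tvec']
from scipy.spatial.transform import Rotation as Ro
Rt=Ro.from_euler('xyz',o['tcp_rot']).as_matrix()
print('cam in tool',Rt.T@(p-o['tool_pos']),'cam axes in tool\n',(Rt.T@R.T).round(3))
Tb=lambda L:np.array(L,float)/6+[115-.4,200-.4]
Sb=lambda L:np.array(L,float)/[4,3.3]+[330-.4,200-.4]
print('big base',ray('top',Tb([[185,175]]),0),ray('scene',Sb([[370,525]]),0))
print('small base',ray('top',Tb([[320,407]]),0),ray('scene',Sb([[388,327]]),0))
for z in (60,80,100,140,160,180): print(z,'big top',ray('top',Tb([[93,118]]),z)[0].round(),ray('scene',Sb([[468,408]]),z)[0].round(),'small',ray('top',Tb([[282,396]]),z)[0].round(),ray('scene',Sb([[433,255]]),z)[0].round())
```

```text
['Unreachable', 'camera_model', 'capture', 'close_job', 'get_obs', 'tcp_to_tips']
cam in tool [  -0.7148111   -77.92716482 -144.78205738] cam axes in tool
 [[ 1.     0.     0.001]
 [-0.     0.957  0.29 ]
 [-0.001 -0.29   0.957]]
big base [[505.43068643 404.64647189   0.        ]] [[501.87618305 406.99049936   0.        ]]
small base [[404.40180171 338.5125953    0.        ]] [[397.70638499 338.65381584   0.        ]]
60 big top [521. 430.  60.] [449. 400.  60.] small [405. 342.  60.] [383. 334.  60.]
80 big top [518. 424.  80.] [462. 402.  80.] small [404. 338.  80.] [397. 337.  80.]
100 big top [515. 419. 100.] [474. 403. 100.] small [403. 334. 100.] [412. 341. 100.]
140 big top [510. 407. 140.] [499. 407. 140.] small [401. 325. 140.] [441. 348. 140.]
160 big top [507. 401. 160.] [512. 408. 160.] small [400. 320. 160.] [455. 351. 160.]
180 big top [504. 396. 180.] [524. 410. 180.] small [399. 316. 180.] [469. 355. 180.]
```

```bash
cat >> h.py <<'E'
from scipy.spatial.transform import Rotation as Ro
import json
def plan(target,yaw,n,start=None,hand=None,nd=3):
    """rows for straight world move; assumes row shift is applied in tool frame before its turn"""
    o=get_obs(); p=np.array(o['tool_pos'] if start is None else start[:3],float); R=Ro.from_euler('xyz',o['tcp_rot']) if start is None else Ro.from_euler('xyz',[np.pi,0,start[3]])
    Rt=Ro.from_euler('xyz',[np.pi,0,yaw]); tot=(R.inv()*Rt).as_rotvec(); rows=[]
    t=np.array(target,float)
    for i in range(n):
        d=(t-p)/(n-i); l=(R.inv().apply(d)/40).round(nd); w=((R.inv()*Rt).as_rotvec()/(n-i)/np.radians(5)).round(nd)
        rows.append(dict(tx=l[0],ty=l[1],tz=l[2],wx=w[0],wy=w[1],wz=w[2]))
        if hand is not None: rows[-1]['hand']=hand
        p=p+R.apply(l*40); R=R*Ro.from_rotvec(w*np.radians(5))
    print(json.dumps(rows)); print('end',p.round(2),R.as_euler('xyz').round(4), 'max',max(abs(v) for r in rows for v in r.values()))
E
python3 - <<'E'
from h import *
print(tcp_to_tips)
plan([487,315,215],np.radians(16),14,nd=2)
E
```

```text
14.0
[{"tx": -0.09, "ty": 0.6, "tz": 0.05, "wx": 0.0, "wy": 0.0, "wz": 0.74}, {"tx": -0.05, "ty": 0.6, "tz": 0.04, "wx": 0.0, "wy": 0.0, "wz": 0.75}, {"tx": -0.01, "ty": 0.6, "tz": 0.05, "wx": 0.0, "wy": 0.0, "wz": 0.74}, {"tx": 0.03, "ty": 0.6, "tz": 0.04, "wx": 0.0, "wy": 0.0, "wz": 0.75}, {"tx": 0.06, "ty": 0.6, "tz": 0.05, "wx": 0.0, "wy": 0.0, "wz": 0.74}, {"tx": 0.1, "ty": 0.6, "tz": 0.04, "wx": 0.0, "wy": 0.0, "wz": 0.75}, {"tx": 0.14, "ty": 0.59, "tz": 0.05, "wx": 0.0, "wy": 0.0, "wz": 0.74}, {"tx": 0.18, "ty": 0.58, "tz": 0.04, "wx": 0.0, "wy": 0.0, "wz": 0.75}, {"tx": 0.22, "ty": 0.56, "tz": 0.05, "wx": 0.0, "wy": 0.0, "wz": 0.74}, {"tx": 0.25, "ty": 0.55, "tz": 0.04, "wx": 0.0, "wy": 0.0, "wz": 0.75}, {"tx": 0.29, "ty": 0.53, "tz": 0.05, "wx": 0.0, "wy": 0.0, "wz": 0.74}, {"tx": 0.33, "ty": 0.51, "tz": 0.04, "wx": 0.0, "wy": 0.0, "wz": 0.75}, {"tx": 0.36, "ty": 0.49, "tz": 0.05, "wx": 0.0, "wy": 0.01, "wz": 0.74}, {"tx": 0.38, "ty": 0.46, "tz": 0.04, "wx": 0.01, "wy": -0.0, "wz": 0.75}]
end [486.81 315.14 215.02] [-3.1414  0.      0.2788] max 0.75
```

Call:
drive_tool:
  deltas:
    - {"hand": -1,"tx": -0.09,"ty": 0.6,"tz": 0.05,"wz": 0.74}
    - {"hand": -1,"tx": -0.05,"ty": 0.6,"tz": 0.04,"wz": 0.75}
    - {"hand": -1,"tx": -0.01,"ty": 0.6,"tz": 0.05,"wz": 0.74}
    - {"hand": -1,"tx": 0.03,"ty": 0.6,"tz": 0.04,"wz": 0.75}
    - {"hand": -1,"tx": 0.06,"ty": 0.6,"tz": 0.05,"wz": 0.74}
    - {"hand": -1,"tx": 0.1,"ty": 0.6,"tz": 0.04,"wz": 0.75}
    - {"hand": -1,"tx": 0.14,"ty": 0.59,"tz": 0.05,"wz": 0.74}
    - {"hand": -1,"tx": 0.18,"ty": 0.58,"tz": 0.04,"wz": 0.75}
    - {"hand": -1,"tx": 0.22,"ty": 0.56,"tz": 0.05,"wz": 0.74}
    - {"hand": -1,"tx": 0.25,"ty": 0.55,"tz": 0.04,"wz": 0.75}
    - {"hand": -1,"tx": 0.29,"ty": 0.53,"tz": 0.05,"wz": 0.74}
    - {"hand": -1,"tx": 0.33,"ty": 0.51,"tz": 0.04,"wz": 0.75}
    - {"hand": -1,"tx": 0.36,"ty": 0.49,"tz": 0.05,"wz": 0.74}
    - {"hand": -1,"tx": 0.38,"ty": 0.46,"tz": 0.04,"wz": 0.75}
    - {"hand": -1}

```text
invalid input
```

Run:
```python
from h import *
o=get_obs();print(o['time'],o['tool_pos'],o['tcp_rot'],o['contact_force'],o['dq'].max())
c=camera_model('wrist')
im=capture('wrist')
cv2.imwrite('pics/w1.png',im[:,:,::-1])
print(proj('wrist',[[487,315,115],[487,315,40]],c))
print(c)
```

```text
0.15 [195.43953145 486.9553332  240.21008824] [-3.14141389e+00  1.14659472e-03  1.18902543e+00] [-0.74578741 -0.44082922  0.49558329] 0.0003700057579769015
[[231.35163931 517.99140266]
 [239.11238786 451.8382234 ]]
{'fx': 363.3342771708327, 'fy': 363.3342771708327, 'cx': 279.7382966514969, 'cy': 213.49379394598085, 'rvec': array([-2.39260077, -1.61817261, -0.23860284]), 'tvec': array([-523.94933474,  -37.02374366,  391.3565586 ])}
```

View pics/w1.png

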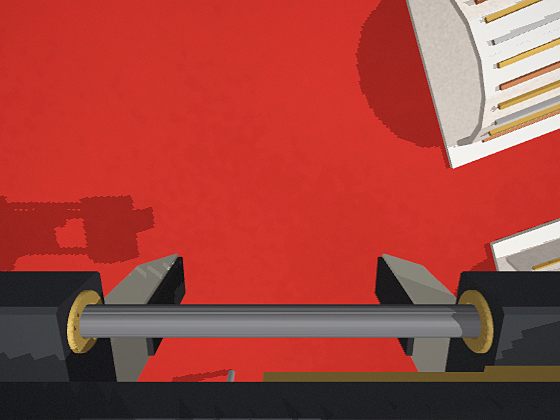

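The call was refused, probably because every row needs all seven keys. The picture shows the view unchanged.

Call:
drive_tool:
  deltas:
    - {"hand": -1,"tx": -0.09,"ty": 0.6,"tz": 0.05,"wx": 0,"wy": 0,"wz": 0.74}
    - {"hand": -1,"tx": -0.05,"ty": 0.6,"tz": 0.04,"wx": 0,"wy": 0,"wz": 0.75}
    - {"hand": -1,"tx": -0.01,"ty": 0.6,"tz": 0.05,"wx": 0,"wy": 0,"wz": 0.74}
    - {"hand": -1,"tx": 0.03,"ty": 0.6,"tz": 0.04,"wx": 0,"wy": 0,"wz": 0.75}
    - {"hand": -1,"tx": 0.06,"ty": 0.6,"tz": 0.05,"wx": 0,"wy": 0,"wz": 0.74}
    - {"hand": -1,"tx": 0.1,"ty": 0.6,"tz": 0.04,"wx": 0,"wy": 0,"wz": 0.75}
    - {"hand": -1,"tx": 0.14,"ty": 0.59,"tz": 0.05,"wx": 0,"wy": 0,"wz": 0.74}
    - {"hand": -1,"tx": 0.18,"ty": 0.58,"tz": 0.04,"wx": 0,"wy": 0,"wz": 0.75}
    - {"hand": -1,"tx": 0.22,"ty": 0.56,"tz": 0.05,"wx": 0,"wy": 0,"wz": 0.74}
    - {"hand": -1,"tx": 0.25,"ty": 0.55,"tz": 0.04,"wx": 0,"wy": 0,"wz": 0.75}
    - {"hand": -1,"tx": 0.29,"ty": 0.53,"tz": 0.05,"wx": 0,"wy": 0,"wz": 0.74}
    - {"hand": -1,"tx": 0.33,"ty": 0.51,"tz": 0.04,"wx": 0,"wy": 0,"wz": 0.75}
    - {"hand": -1,"tx": 0.36,"ty": 0.49,"tz": 0.05,"wx": 0,"wy": 0,"wz": 0.74}
    - {"hand": -1,"tx": 0.38,"ty": 0.46,"tz": 0.04,"wx": 0,"wy": 0,"wz": 0.75}
    - {"hand": -1,"tx": 0,"ty": 0,"tz": 0,"wx": 0,"wy": 0,"wz": 0}

```text
time: 1.45
tool_pos: [490.1, 313.0, 214.6]
tcp_rot: [3.14, -0.0, 0.272]
contact_force: [-0.7, 0.2, 0.3]
grip_width: 91.7
```

Run:
```python
from h import *
o=get_obs();print(o['time'],o['tool_pos'],o['tcp_rot'],o['contact_force'],o['dq'].max())
c=camera_model('wrist')
im=capture('wrist')
cv2.imwrite('pics/w2.png',im[:,:,::-1])
print(proj('wrist',[[487,315,115],[487,315,40]],c))
```

```text
1.45 [490.11003779 312.9647433  214.63115847] [ 3.14028267e+00 -3.86106257e-04  2.72354454e-01] [-0.70904813  0.19047248  0.3470588 ] 0.05182200982840865
[[276.13490715 214.55439905]
 [276.85277284 190.14686078]]
```

View pics/w2.png

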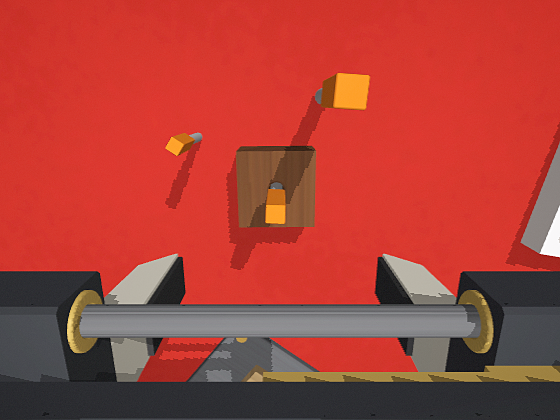

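Bar top in the wrist view is centred at (275.5,213.5) and aligned with the image axes. The block is at (276,188), the big bar at (350,90) and the small one at (178,145). The bar in the block is the middle one: about 115 mm top height here, against roughly 146 and 83 mm for the others.

Run:
```python
from h import *
o=get_obs();print(o['tool_pos'],o['tcp_rot'])
im=cv2.imread('pics/w2.png')
cv2.imwrite('pics/w2c.png',cv2.resize(im[130:240,210:340],None,fx=5,fy=5,interpolation=cv2.INTER_NEAREST))
print(ray('wrist',[[275.5,213.2],[265,203],[286,203],[265,223.5],[286,223.5]],115).round(2))
```

```text
[488.32873309 314.09696011 214.75342124] [3.14131115e+00 7.83940130e-04 2.75846946e-01]
[[484.37 316.95 115.  ]
 [475.33 322.11 115.  ]
 [489.41 326.1  115.  ]
 [479.26 307.58 115.  ]
 [493.59 311.64 115.  ]]
```

View pics/w2c.png

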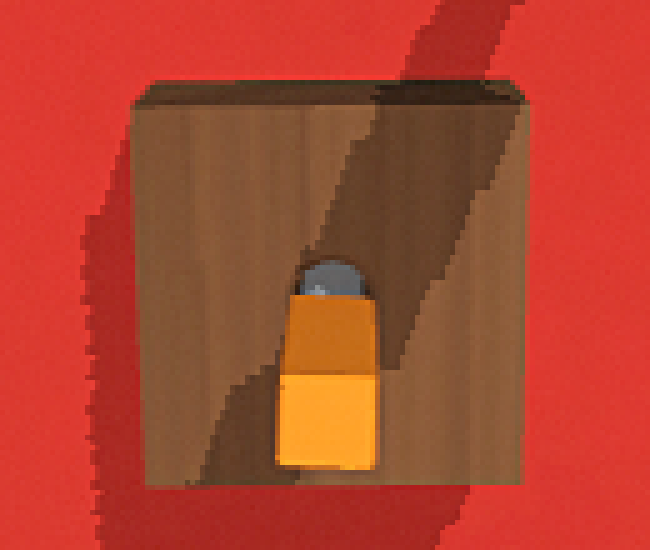

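Run:
```python
from h import *
o=get_obs();print(o['tool_pos'],o['tcp_rot'],o['dq'])
plan([486.6,315.2,85],0.277,5)
```

```text
[488.32873309 314.09696011 214.75342124] [3.14131115e+00 7.83940130e-04 2.75846946e-01] [ 0.04430625 -0.02346936  0.02764958  0.01581425  0.00894366 -0.01514773]
[{"tx": -0.006, "ty": -0.008, "tz": 0.649, "wx": 0.001, "wy": 0.002, "wz": -0.003}, {"tx": -0.006, "ty": -0.008, "tz": 0.649, "wx": 0.001, "wy": 0.002, "wz": -0.003}, {"tx": -0.007, "ty": -0.008, "tz": 0.649, "wx": 0.0, "wy": 0.002, "wz": -0.002}, {"tx": -0.007, "ty": -0.007, "tz": 0.648, "wx": 0.001, "wy": 0.001, "wz": -0.003}, {"tx": -0.007, "ty": -0.008, "tz": 0.649, "wx": 0.0, "wy": 0.002, "wz": -0.002}]
end [486.58 315.2   84.99] [ 3.1416 -0.      0.277 ] max 0.649
```

Call:
drive_tool:
  deltas:
    - {"hand": -1,"tx": 0,"ty": 0,"tz": 0.65,"wx": 0,"wy": 0,"wz": 0}
    - {"hand": -1,"tx": 0,"ty": 0,"tz": 0.65,"wx": 0,"wy": 0,"wz": 0}
    - {"hand": -1,"tx": 0,"ty": 0,"tz": 0.65,"wx": 0,"wy": 0,"wz": 0}
    - {"hand": -1,"tx": 0,"ty": 0,"tz": 0.65,"wx": 0,"wy": 0,"wz": 0}
    - {"hand": -1,"tx": 0,"ty": 0,"tz": 0.64,"wx": 0,"wy": 0,"wz": 0}
    - {"hand": -1,"tx": 0,"ty": 0,"tz": 0,"wx": 0,"wy": 0,"wz": 0}
    - {"hand": -1,"tx": 0,"ty": 0,"tz": 0,"wx": 0,"wy": 0,"wz": 0}
    - {"hand": -1,"tx": 0,"ty": 0,"tz": 0,"wx": 0,"wy": 0,"wz": 0}

```text
time: 2.17
tool_pos: [487.3, 316.2, 87.4]
tcp_rot: [-3.141, -0.002, 0.28]
contact_force: [0.0, 0.0, 1.0]
grip_width: 92.0
```

Run:
```python
from h import *
o=get_obs();print(o['tool_pos'],o['tcp_rot'],o['dq'].max(),o['contact_force'])
cv2.imwrite('pics/w3.png',capture('wrist')[:,:,::-1])
```

```text
[487.32440345 316.2007874   87.42058197] [-3.14111265e+00 -1.87907407e-03  2.79829016e-01] 0.0018336621490423004 [0.03883335 0.04228776 0.96946317]
```

View pics/w3.png

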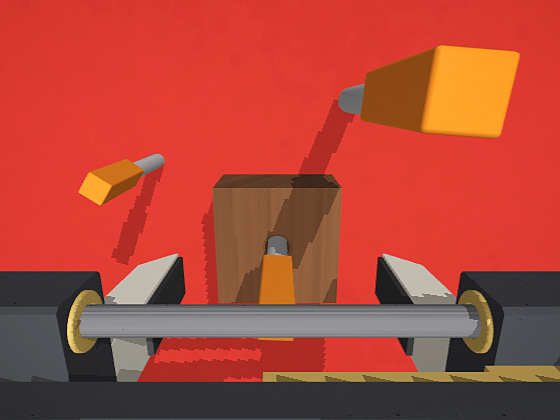

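The bar sits between the fingers at about (277,290), slightly left of the mid-point at x=280. I'll close the gripper.

Call:
drive_tool:
  deltas:
    - {"hand": 1,"tx": 0,"ty": 0,"tz": 0,"wx": 0,"wy": 0,"wz": 0}
    - {"hand": 1,"tx": 0,"ty": 0,"tz": 0,"wx": 0,"wy": 0,"wz": 0}
    - {"hand": 1,"tx": 0,"ty": 0,"tz": 0,"wx": 0,"wy": 0,"wz": 0}
    - {"hand": 1,"tx": 0,"ty": 0,"tz": 0,"wx": 0,"wy": 0,"wz": 0}
    - {"hand": 1,"tx": 0,"ty": 0,"tz": 0,"wx": 0,"wy": 0,"wz": 0}
    - {"hand": 1,"tx": 0,"ty": 0,"tz": 0,"wx": 0,"wy": 0,"wz": 0}
    - {"hand": 1,"tx": 0,"ty": 0,"tz": 0,"wx": 0,"wy": 0,"wz": 0}
    - {"hand": 1,"tx": 0,"ty": 0,"tz": 0,"wx": 0,"wy": 0,"wz": 0}
    - {"hand": 1,"tx": 0,"ty": 0,"tz": 0,"wx": 0,"wy": 0,"wz": 0}
    - {"hand": 1,"tx": 0,"ty": 0,"tz": 0,"wx": 0,"wy": 0,"wz": 0}

```text
time: 3.05
tool_pos: [487.0, 315.4, 85.9]
tcp_rot: [-3.142, 0.0, 0.279]
contact_force: [0.4, 0.1, 0.5]
grip_width: 29.8
```

Run:
```python
from h import *
o=get_obs();print(o['time'],o['tool_pos'],o['tcp_rot'],o['dq'].max(),o['contact_force'],o['moment'],o['grip_width'])
```

```text
3.05 [486.97346036 315.42289458  85.89130705] [-3.14153875e+00  2.25213721e-05  2.78799263e-01] 0.0012840035235088675 [0.43261308 0.07930968 0.51444252] [-0.05381151 -0.03043538  0.05095014] 29.760721795535716
```

Call:
drive_tool:
  deltas:
    - {"hand": 1,"tx": 0,"ty": 0,"tz": 0,"wx": 0,"wy": 0,"wz": 0}
    - {"hand": 1,"tx": 0,"ty": 0,"tz": 0,"wx": 0,"wy": 0,"wz": 0}
    - {"hand": 1,"tx": 0,"ty": 0,"tz": 0,"wx": 0,"wy": 0,"wz": 0}
    - {"hand": 1,"tx": 0,"ty": 0,"tz": 0,"wx": 0,"wy": 0,"wz": 0}
    - {"hand": 1,"tx": 0,"ty": 0,"tz": 0,"wx": 0,"wy": 0,"wz": 0}

```text
time: 3.47
tool_pos: [486.9, 315.4, 85.9]
tcp_rot: [-3.142, 0.0, 0.279]
contact_force: [-0.8, 0.3, 0.7]
grip_width: 13.8
```

Run:
```python
from h import *
o=get_obs();print(o['time'],o['tool_pos'],o['tcp_rot'],o['dq'].max(),o['contact_force'],o['moment'],o['grip_width'])
```

```text
3.4667 [486.91876688 315.41491521  85.92459735] [-3.14155340e+00  9.50105296e-05  2.78827141e-01] 0.0010311643996988285 [-0.79815959  0.25839523  0.70606024] [-0.15843961  0.07310051 -0.01424412] 13.787470819249958
```

Call:
drive_tool:
  deltas:
    - {"hand": 1,"tx": 0,"ty": 0,"tz": -0.3,"wx": 0,"wy": 0,"wz": 0}
    - {"hand": 1,"tx": 0,"ty": 0,"tz": -0.6,"wx": 0,"wy": 0,"wz": 0}
    - {"hand": 1,"tx": 0,"ty": 0,"tz": -0.6,"wx": 0,"wy": 0,"wz": 0}
    - {"hand": 1,"tx": 0,"ty": 0,"tz": -0.6,"wx": 0,"wy": 0,"wz": 0}
    - {"hand": 1,"tx": 0,"ty": 0,"tz": -0.5,"wx": 0,"wy": 0,"wz": 0}
    - {"hand": 1,"tx": -0.04,"ty": 0.7,"tz": 0,"wx": 0,"wy": 0,"wz": 0}
    - {"hand": 1,"tx": -0.04,"ty": 0.7,"tz": 0,"wx": 0,"wy": 0,"wz": 0}
    - {"hand": 1,"tx": -0.05,"ty": 0.7,"tz": 0,"wx": 0,"wy": 0,"wz": 0}
    - {"hand": 1,"tx": -0.05,"ty": 0.7,"tz": 0,"wx": 0,"wy": 0,"wz": 0}
    - {"hand": 1,"tx": -0.05,"ty": 0.7,"tz": 0,"wx": 0,"wy": 0,"wz": 0}
    - {"hand": 1,"tx": -0.05,"ty": 0.7,"tz": 0,"wx": 0,"wy": 0,"wz": 0}
    - {"hand": 1,"tx": -0.05,"ty": 0.7,"tz": 0,"wx": 0,"wy": 0,"wz": 0}
    - {"hand": 1,"tx": -0.05,"ty": 0.5,"tz": 0,"wx": 0,"wy": 0,"wz": 0}
    - {"hand": 1,"tx": 0,"ty": 0.33,"tz": 0,"wx": 0,"wy": 0,"wz": 0}
    - {"hand": 1,"tx": 0,"ty": 0,"tz": 0,"wx": 0,"wy": 0,"wz": 0}
    - {"hand": 1,"tx": 0,"ty": 0,"tz": 0,"wx": 0,"wy": 0,"wz": 0}
    - {"hand": 1,"tx": 0,"ty": 0,"tz": 0,"wx": 0,"wy": 0,"wz": 0}

```text
time: 4.88
tool_pos: [535.2, 91.8, 189.8]
tcp_rot: [-3.141, 0.0, 0.279]
contact_force: [-0.6, -0.2, -1.5]
grip_width: 13.6
```

Run:
```python
from h import *
o=get_obs();print(o['time'],o['tool_pos'],o['tcp_rot'],abs(o['dq']).max(),o['contact_force'],o['moment'],o['grip_width'])
t=o['tool_pos']
print(proj('wrist',[t-[0,0,81],[535.3,90.7,59.6]]))
im=capture('wrist')[:,:,::-1]
cv2.imwrite('pics/w4.png',im)
```

```text
4.8833 [535.23637981  91.76790854 189.83305058] [-3.14094350e+00  1.02900910e-04  2.79231276e-01] 0.013283622480543126 [-0.57913652 -0.1762976  -1.5487664 ] [-0.06074699  0.01204598 -0.04567967] 13.627454740261104
[[279.73088732 227.17733324]
 [279.41833549 208.1289674 ]]
```

View pics/w4.png

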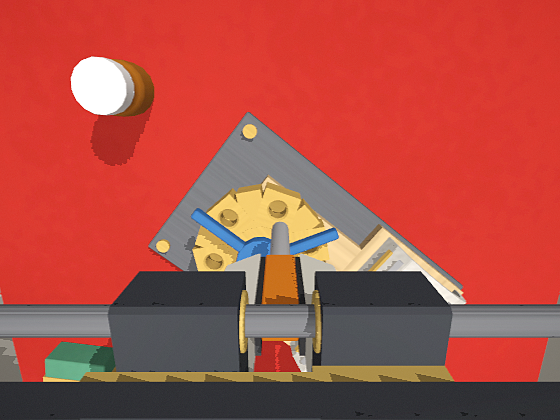

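Run:
```python
import cv2
im=cv2.imread('pics/w4.png')
cv2.imwrite('pics/w4c.png',cv2.resize(im[165:285,180:350],None,fx=4.7,fy=4.7,interpolation=cv2.INTER_CUBIC))
```

```text
(no output)
```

View pics/w4c.png

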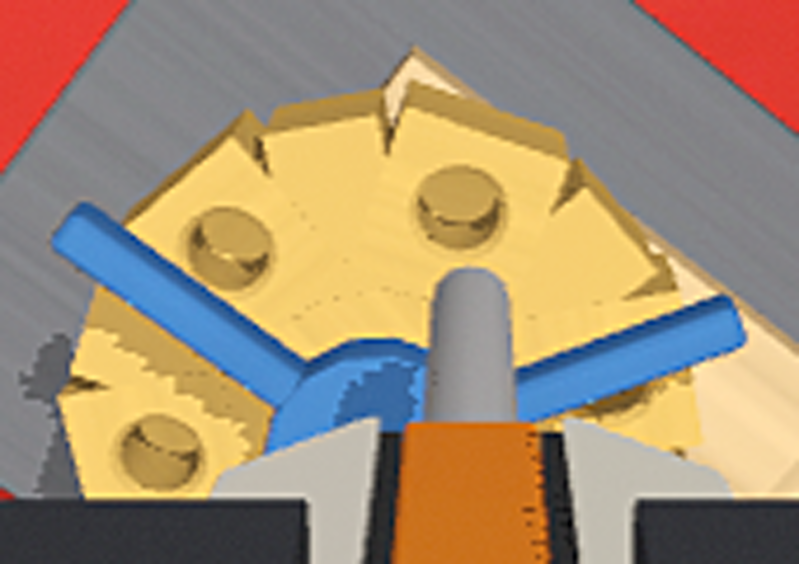

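```bash
cat > fw.py <<'E'
from h import *
from scipy.optimize import least_squares
P=lambda r,a,z:[r*np.cos(np.radians(a)),r*np.sin(np.radians(a)),z]
def tf(p,x,y,a):
    c,s=np.cos(a),np.sin(a);p=np.array(p,float)
    return np.c_[x+c*p[:,0]-s*p[:,1],y+s*p[:,0]+c*p[:,1],p[:,2]]
def fitw(cm,holes,arms,zt,x0=(532.6,50.8,-0.384,0.457),yawprior=-0.384):
    """holes px list; arms: dict angle->px (z75, r63)"""
    def res(v):
        x,y,a,phi=v
        q=proj('wrist',tf([P(40,60*k,zt) for k in range(6)],x,y,phi),cm); r=[]
        for u in holes:
            d=q-u;r.append(d[np.argmin((d**2).sum(1))])
        for k,u in arms.items(): r.append(proj('wrist',tf([P(64,k,75)],x,y,a),cm)[0]-u)
        return np.r_[np.array(r).ravel(),(a-yawprior)*50]
    s=least_squares(res,x0,loss='soft_l1');v=s.x
    print('stand',v[:2].round(2),'yaw',np.degrees(v[2]).round(2),'res',s.fun.round(1))
    for k in range(6):
        print('hole',((np.degrees(v[3]-v[2])+60*k)%360).round(1),tf([P(40,60*k,zt)],v[0],v[1],v[3])[0].round(2))
    return v
E
python3 - <<'E'
from fw import *
cm=camera_model('wrist')
C=lambda u,v:np.array([180+u/4.7-.4,165+v/4.7-.4])
for zt in (58,59.6): fitw(cm,[C(460.5,207.5),C(230,248),C(160,452)],{180:C(72,222),300:C(738,308)},zt)
o=get_obs();print(o['tool_pos'],proj('wrist',[o['tool_pos']-[0,0,81]]))
E
```

```text
stand [533.27  51.81] yaw -20.98 res [  0.4  -2.7   0.6  -0.3   3.4   0.4  -1.1   0.  -82.1 100.1   0.9]
hole 50.2 [568.17  71.36  58.  ]
hole 110.2 [533.79  91.8   58.  ]
hole 170.2 [498.89  72.25  58.  ]
hole 230.2 [498.37  32.25  58.  ]
hole 290.2 [532.75  11.81  58.  ]
hole 350.2 [567.65  31.36  58.  ]
stand [533.13  52.11] yaw -20.71 res [  0.6  -2.5   0.5  -0.3   2.9   0.6  -1.5  -0.1 -81.8  99.8   1.1]
hole 49.6 [568.15  71.45  59.6 ]
hole 109.6 [533.89  92.1   59.6 ]
hole 169.6 [498.88  72.76  59.6 ]
hole 229.6 [498.12  32.77  59.6 ]
hole 289.6 [532.37  12.12  59.6 ]
hole 349.6 [567.39  31.46  59.6 ]
[535.18135038  91.98114011 189.81905502] [[279.70646164 227.14808295]]
```

Run:
```python
from fw import *
cm=camera_model('wrist')
C=lambda u,v:np.array([180+u/4.7-.4,165+v/4.7-.4])
for zt in (58,59.6): fitw(cm,[C(460.5,207.5),C(230,248),C(160,452)],{180:C(72,222),60:C(738,308)},zt)
```

```text
stand [531.64  50.17] yaw -21.81 res [-0.  -0.7 -0.3 -0.4  0.5 -0.3 -3.1  0.5  1.6  1.4  0.2]
hole 48.5 [567.38  68.12  58.  ]
hole 108.5 [533.96  90.1   58.  ]
hole 168.5 [498.22  72.15  58.  ]
hole 228.5 [495.89  32.22  58.  ]
hole 288.5 [529.31  10.24  58.  ]
hole 348.5 [565.06  28.19  58.  ]
stand [531.64  50.52] yaw -21.7 res [ 0.2 -0.5 -0.3 -0.3  0.2  0.  -3.   0.2  1.7  0.8  0.3]
hole 48.2 [567.44  68.36  59.6 ]
hole 108.2 [534.09  90.44  59.6 ]
hole 168.2 [498.29  72.6   59.6 ]
hole 228.2 [495.84  32.68  59.6 ]
hole 288.2 [529.19  10.59  59.6 ]
hole 348.2 [564.99  28.43  59.6 ]
```

Call:
drive_tool:
  deltas:
    - {"hand": 1,"tx": -0.04,"ty": 0.03,"tz": 0.2,"wx": 0,"wy": 0,"wz": 0}
    - {"hand": 1,"tx": 0,"ty": 0,"tz": 0.4,"wx": 0,"wy": 0,"wz": 0}
    - {"hand": 1,"tx": 0,"ty": 0,"tz": 0.3,"wx": 0,"wy": 0,"wz": 0}
    - {"hand": 1,"tx": 0,"ty": 0,"tz": 0.2,"wx": 0,"wy": 0,"wz": 0}
    - {"hand": 1,"tx": 0,"ty": 0,"tz": 0,"wx": 0,"wy": 0,"wz": 0}
    - {"hand": 1,"tx": 0,"ty": 0,"tz": 0,"wx": 0,"wy": 0,"wz": 0}
    - {"hand": 1,"tx": 0,"ty": 0,"tz": 0,"wx": 0,"wy": 0,"wz": 0}
    - {"hand": 1,"tx": 0,"ty": 0,"tz": 0,"wx": 0,"wy": 0,"wz": 0}

```text
time: 5.6
tool_pos: [534.7, 89.4, 146.7]
tcp_rot: [3.141, -0.002, 0.279]
contact_force: [-0.5, -0.1, -1.7]
grip_width: 13.7
```

```bash
cat > look.py <<'E'
import sys
from h import *
o=get_obs();print(o['time'].__round__(2),o['tool_pos'].round(2),o['tcp_rot'].round(4),abs(o['dq']).max().round(4),o['contact_force'].round(2),o['moment'].round(3),o['grip_width'].round(1))
cm=camera_model('wrist');np.save('cm.npy',cm,allow_pickle=True)
print('tip',proj('wrist',[o['tool_pos']-[0,0,80.9]]))
im=capture('wrist')[:,:,::-1]
cv2.imwrite(f'pics/{sys.argv[1]}.png',cv2.resize(im[165:285,180:350],None,fx=4.7,fy=4.7,interpolation=cv2.INTER_CUBIC))
E
python3 look.py w5
```

```text
Traceback (most recent call last):
  File "look.py", line 3, in <module>
    o=get_obs();print(o['time'].__round__(2),o['tool_pos'].round(2),o['tcp_rot'].round(4),abs(o['dq']).max().round(4),o['contact_force'].round(2),o['moment'].round(3),o['grip_width'].round(1))
                                                                                                                                                                       ^^^^^^^^^^^^^^^^^^^^^
AttributeError: 'float' object has no attribute 'round'
```

```bash
sed -i "s/,o\['grip_width'\].round(1))/,o['grip_width'])/" look.py; python3 look.py w5
```

```text
5.6 [534.71  89.43 146.66] [ 3.1413e+00 -1.5000e-03  2.7900e-01] 0.0028 [-0.54 -0.09 -1.74] [-0.074 -0.023  0.007] 13.696429725272857
tip [[279.49292596 227.12938981]]
```

View pics/w5.png

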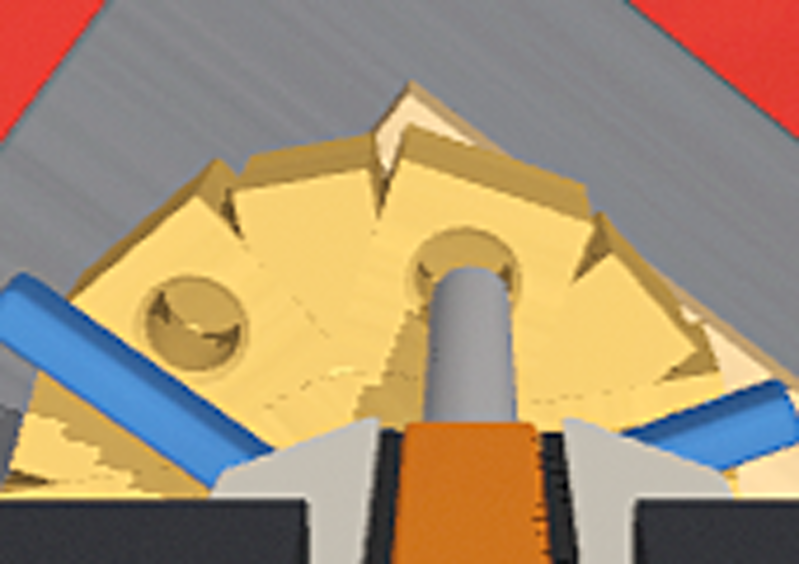

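Run:
```python
from h import *
cm=np.load('cm.npy',allow_pickle=True).item()
for z in (58,59.6): print(ray('wrist',[[278.5,223.6],[180+193/4.7-.4,165+323.5/4.7-.4]],z,cm).round(2))
print(get_obs()['tool_pos'])
```

```text
[[534.12  89.11  58.  ]
 [498.12  71.47  58.  ]]
[[533.97  89.63  59.6 ]
 [498.22  72.1   59.6 ]]
[534.65304458  89.39209541 146.63932216]
```

Call:
drive_tool:
  deltas:
    - {"hand": 1,"tx": -0.015,"ty": -0.004,"tz": 0.07,"wx": 0,"wy": 0,"wz": 0}
    - {"hand": 1,"tx": 0,"ty": 0,"tz": 0.07,"wx": 0,"wy": 0,"wz": 0}
    - {"hand": 1,"tx": 0,"ty": 0,"tz": 0.07,"wx": 0,"wy": 0,"wz": 0}
    - {"hand": 1,"tx": 0,"ty": 0,"tz": 0.07,"wx": 0,"wy": 0,"wz": 0}
    - {"hand": 1,"tx": 0,"ty": 0,"tz": 0,"wx": 0,"wy": 0,"wz": 0}
    - {"hand": 1,"tx": 0,"ty": 0,"tz": 0,"wx": 0,"wy": 0,"wz": 0}

```text
time: 6.15
tool_pos: [533.5, 89.3, 134.4]
tcp_rot: [-3.141, 0.001, 0.279]
contact_force: [0.3, -0.2, -0.6]
grip_width: 13.8
```

Call:
drive_tool:
  deltas:
    - {"hand": 1,"tx": 0.005,"ty": 0,"tz": 0.06,"wx": 0,"wy": 0,"wz": 0}
    - {"hand": 1,"tx": 0,"ty": 0,"tz": 0.06,"wx": 0,"wy": 0,"wz": 0}
    - {"hand": 1,"tx": 0,"ty": 0,"tz": 0.06,"wx": 0,"wy": 0,"wz": 0}
    - {"hand": 1,"tx": 0,"ty": 0,"tz": 0.05,"wx": 0,"wy": 0,"wz": 0}
    - {"hand": 1,"tx": 0,"ty": 0,"tz": 0,"wx": 0,"wy": 0,"wz": 0}
    - {"hand": 1,"tx": 0,"ty": 0,"tz": 0,"wx": 0,"wy": 0,"wz": 0}

```text
time: 6.65
tool_pos: [533.7, 89.4, 125.3]
tcp_rot: [-3.141, 0.0, 0.279]
contact_force: [-0.1, 0.9, -1.1]
grip_width: 14.2
```

```bash
python3 look.py w6
```

```text
6.65 [533.71  89.36 125.35] [-3.1414e+00  3.0000e-04  2.7890e-01] 0.005 [-0.05  0.86 -1.08] [-0.068  0.046  0.021] 14.151009611292217
tip [[279.70069328 227.1378973 ]]
```

View pics/w6.png

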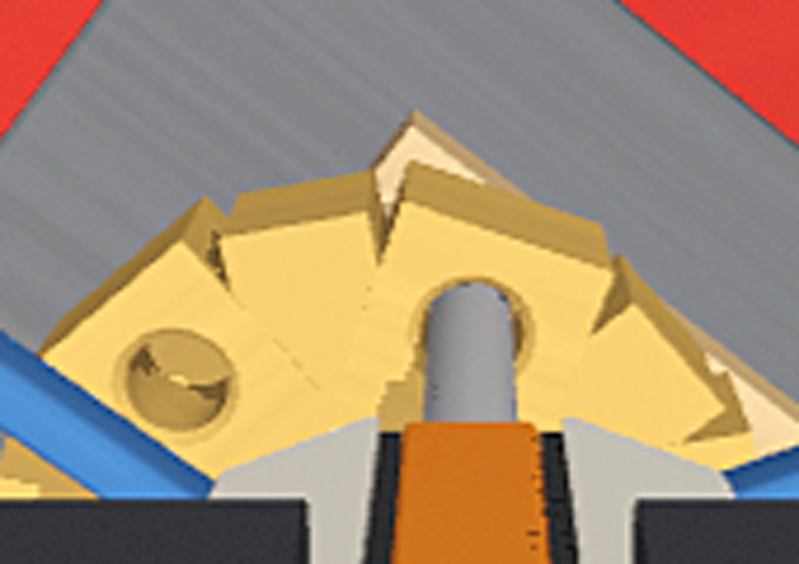

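```bash
cat >> h.py <<'E'
def arc(a1,n,dz,c=(531.5,50.0),r1=40.,a0=None,r0=None,yaw=.279,sy=-21.9):
    """rows along arc to world angle = a1(rel stand)+sy ; sum kept exact by rounding residual carry"""
    o=get_obs();p=o['tool_pos'][:2]-np.array(c)
    A0=np.degrees(np.arctan2(p[1],p[0])) if a0 is None else a0+sy
    R0=np.hypot(*p) if r0 is None else r0
    print('start rel ang',A0-sy,'r',R0)
    ex=np.array([np.cos(yaw),np.sin(yaw)]);ey=np.array([np.sin(yaw),-np.cos(yaw)])
    f=lambda t:np.array([np.cos(np.radians(t)),np.sin(np.radians(t))])
    cur=R0*f(A0);rows=[]
    for i in range(1,n+1):
        s=i/n;tgt=(R0+(r1-R0)*min(1,2*s))*f(A0+(a1+sy-A0)*s);d=tgt-cur
        tx,ty=round(d@ex/40,3),round(d@ey/40,3);cur=cur+40*(tx*ex+ty*ey)
        rows.append({"hand":1,"tx":tx,"ty":ty,"tz":round(dz/n/40,4),"wx":0,"wy":0,"wz":0})
    print(json.dumps(rows))
E
python3 -c "
from h import *
arc(92,8,0.8)"
```

```text
start rel ang 108.52521897936194 r 39.4159794474134
[{"hand": 1, "tx": 0.035, "ty": 0.009, "tz": 0.0025, "wx": 0, "wy": 0, "wz": 0}, {"hand": 1, "tx": 0.034, "ty": 0.01, "tz": 0.0025, "wx": 0, "wy": 0, "wz": 0}, {"hand": 1, "tx": 0.034, "ty": 0.012, "tz": 0.0025, "wx": 0, "wy": 0, "wz": 0}, {"hand": 1, "tx": 0.034, "ty": 0.013, "tz": 0.0025, "wx": 0, "wy": 0, "wz": 0}, {"hand": 1, "tx": 0.032, "ty": 0.017, "tz": 0.0025, "wx": 0, "wy": 0, "wz": 0}, {"hand": 1, "tx": 0.031, "ty": 0.018, "tz": 0.0025, "wx": 0, "wy": 0, "wz": 0}, {"hand": 1, "tx": 0.03, "ty": 0.02, "tz": 0.0025, "wx": 0, "wy": 0, "wz": 0}, {"hand": 1, "tx": 0.03, "ty": 0.02, "tz": 0.0025, "wx": 0, "wy": 0, "wz": 0}]
```

Call:
drive_tool:
  deltas:
    - {"hand": 1,"tx": 0.035,"ty": 0.009,"tz": 0.0025,"wx": 0,"wy": 0,"wz": 0}
    - {"hand": 1,"tx": 0.034,"ty": 0.01,"tz": 0.0025,"wx": 0,"wy": 0,"wz": 0}
    - {"hand": 1,"tx": 0.034,"ty": 0.012,"tz": 0.0025,"wx": 0,"wy": 0,"wz": 0}
    - {"hand": 1,"tx": 0.034,"ty": 0.013,"tz": 0.0025,"wx": 0,"wy": 0,"wz": 0}
    - {"hand": 1,"tx": 0.032,"ty": 0.017,"tz": 0.0025,"wx": 0,"wy": 0,"wz": 0}
    - {"hand": 1,"tx": 0.031,"ty": 0.018,"tz": 0.0025,"wx": 0,"wy": 0,"wz": 0}
    - {"hand": 1,"tx": 0.03,"ty": 0.02,"tz": 0.0025,"wx": 0,"wy": 0,"wz": 0}
    - {"hand": 1,"tx": 0.03,"ty": 0.02,"tz": 0.0025,"wx": 0,"wy": 0,"wz": 0}

```text
time: 7.37
tool_pos: [543.2, 87.3, 124.3]
tcp_rot: [-3.141, 0.005, 0.279]
contact_force: [-6.1, -2.3, 2.1]
grip_width: 13.7
```

```bash
python3 look.py w7; python3 -c "
from h import *
arc(77,8,0.9)"
```

```text
7.37 [543.24  87.3  124.32] [-3.1408  0.005   0.2791] 0.0426 [-6.07 -2.26  2.07] [-0.428  1.587 -0.054] 13.696346734968436
tip [[280.30493859 227.25020791]]
start rel ang 94.05792487844315 r 39.10995151285424
[{"hand": 1, "tx": 0.033, "ty": 0.016, "tz": 0.0028, "wx": 0, "wy": 0, "wz": 0}, {"hand": 1, "tx": 0.033, "ty": 0.018, "tz": 0.0028, "wx": 0, "wy": 0, "wz": 0}, {"hand": 1, "tx": 0.032, "ty": 0.019, "tz": 0.0028, "wx": 0, "wy": 0, "wz": 0}, {"hand": 1, "tx": 0.031, "ty": 0.02, "tz": 0.0028, "wx": 0, "wy": 0, "wz": 0}, {"hand": 1, "tx": 0.027, "ty": 0.026, "tz": 0.0028, "wx": 0, "wy": 0, "wz": 0}, {"hand": 1, "tx": 0.027, "ty": 0.026, "tz": 0.0028, "wx": 0, "wy": 0, "wz": 0}, {"hand": 1, "tx": 0.025, "ty": 0.028, "tz": 0.0028, "wx": 0, "wy": 0, "wz": 0}, {"hand": 1, "tx": 0.024, "ty": 0.028, "tz": 0.0028, "wx": 0, "wy": 0, "wz": 0}]
```

View pics/w7.png

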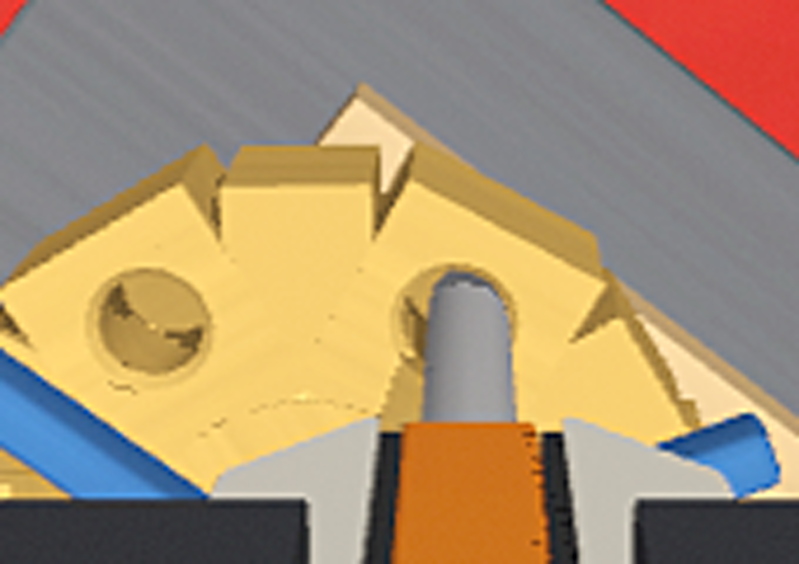

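Call:
drive_tool:
  deltas:
    - {"hand": 1,"tx": 0.033,"ty": 0.016,"tz": 0.003,"wx": 0,"wy": 0,"wz": 0}
    - {"hand": 1,"tx": 0.033,"ty": 0.018,"tz": 0.003,"wx": 0,"wy": 0,"wz": 0}
    - {"hand": 1,"tx": 0.032,"ty": 0.019,"tz": 0.003,"wx": 0,"wy": 0,"wz": 0}
    - {"hand": 1,"tx": 0.031,"ty": 0.02,"tz": 0.003,"wx": 0,"wy": 0,"wz": 0}
    - {"hand": 1,"tx": 0.027,"ty": 0.025,"tz": 0.003,"wx": 0,"wy": 0,"wz": 0}
    - {"hand": 1,"tx": 0.027,"ty": 0.025,"tz": 0.003,"wx": 0,"wy": 0,"wz": 0}
    - {"hand": 1,"tx": 0.022,"ty": 0.024,"tz": 0.003,"wx": 0,"wy": 0,"wz": 0}
    - {"hand": 1,"tx": 0,"ty": 0,"tz": 0,"wx": 0,"wy": 0,"wz": 0}
    - {"hand": 1,"tx": 0,"ty": 0,"tz": 0,"wx": 0,"wy": 0,"wz": 0}

```text
time: 8.17
tool_pos: [552.1, 83.9, 123.0]
tcp_rot: [-3.14, 0.007, 0.279]
contact_force: [-7.4, -1.3, 0.8]
grip_width: 14.1
```

```bash
python3 look.py w8; python3 -c "
from h import *
arc(77,8,0.9)"|head -1
```

```text
8.17 [552.12  83.87 122.96] [-3.1404  0.0066  0.279 ] 0.0019 [-7.44 -1.29  0.77] [-0.513  1.696 -0.034] 14.073550964763678
tip [[280.49077003 227.24983948]]
start rel ang 80.53982904921051 r 39.645361041790075
```

View pics/w8.png

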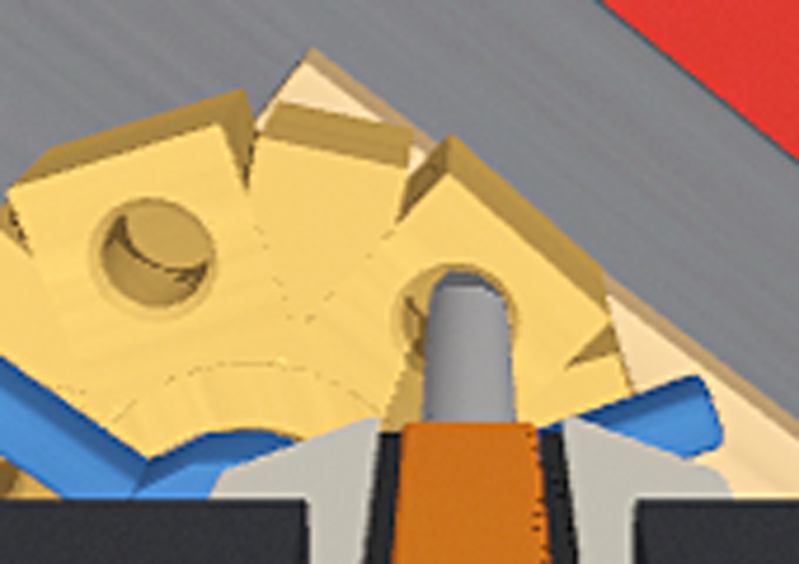

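```bash
cat >> h.py <<'E'
def hole(u,v,zt,c=(531.5,50.0),sy=-21.9):
    cm=np.load('cm.npy',allow_pickle=True).item()
    p=ray('wrist',[[180+u/4.7-.4,165+v/4.7-.4]],zt,cm)[0];d=p[:2]-c
    print('hole',p.round(2),'r',np.hypot(*d).round(2),'rel ang',(np.degrees(np.arctan2(d[1],d[0]))-sy).round(2)); return p
def go(x,y,yaw=.279):
    o=get_obs();d=np.array([x,y])-o['tool_pos'][:2]
    print('from',o['tool_pos'].round(2),'mm d',d.round(2),'tx,ty total', round(d@[np.cos(yaw),np.sin(yaw)]/40,3), round(d@[np.sin(yaw),-np.cos(yaw)]/40,3))
E
python3 -c "
from h import *
for z in (57,58):
  p=hole(153.5,253,z)
  hole(460,0.5*(262+375),z)
go(*p[:2])"
```

```text
hole [509.27  82.72  57.  ] r 39.56 rel ang 146.09
hole [549.9   85.09  57.  ] r 39.62 rel ang 84.23
hole [509.37  83.08  58.  ] r 39.8 rel ang 145.68
hole [549.82  85.44  58.  ] r 39.89 rel ang 84.57
from [552.13  83.85 122.97] mm d [-42.76  -0.77] tx,ty total -1.033 -0.276
```

Call:
drive_tool:
  deltas:
    - {"hand": 1,"tx": -0.06,"ty": -0.04,"tz": 0,"wx": 0,"wy": 0,"wz": 0}
    - {"hand": 1,"tx": 0,"ty": 0,"tz": -0.2,"wx": 0,"wy": 0,"wz": 0}
    - {"hand": 1,"tx": 0,"ty": 0,"tz": -0.3,"wx": 0,"wy": 0,"wz": 0}
    - {"hand": 1,"tx": 0,"ty": 0,"tz": -0.2,"wx": 0,"wy": 0,"wz": 0}
    - {"hand": 1,"tx": 0,"ty": 0,"tz": 0,"wx": 0,"wy": 0,"wz": 0}
    - {"hand": 1,"tx": -0.31,"ty": -0.09,"tz": 0,"wx": 0,"wy": 0,"wz": 0}
    - {"hand": 1,"tx": -0.4,"ty": -0.1,"tz": 0,"wx": 0,"wy": 0,"wz": 0}
    - {"hand": 1,"tx": -0.3,"ty": -0.09,"tz": 0,"wx": 0,"wy": 0,"wz": 0}
    - {"hand": 1,"tx": 0,"ty": 0,"tz": 0,"wx": 0,"wy": 0,"wz": 0}
    - {"hand": 1,"tx": 0,"ty": 0,"tz": 0,"wx": 0,"wy": 0,"wz": 0}
    - {"hand": 1,"tx": 0,"ty": 0,"tz": 0,"wx": 0,"wy": 0,"wz": 0}
    - {"hand": 1,"tx": 0,"ty": 0,"tz": 0,"wx": 0,"wy": 0,"wz": 0}

```text
time: 9.22
tool_pos: [510.9, 84.7, 152.0]
tcp_rot: [3.141, -0.001, 0.279]
contact_force: [0.2, -0.8, -1.2]
grip_width: 14.1
```

```bash
python3 look.py w9
```

```text
9.22 [510.94  84.73 152.01] [ 3.1414e+00 -1.2000e-03  2.7870e-01] 0.0039 [ 0.19 -0.83 -1.2 ] [-0.055  0.059  0.049] 14.059702573616487
tip [[279.56758158 227.13016412]]
```

View pics/w9.png

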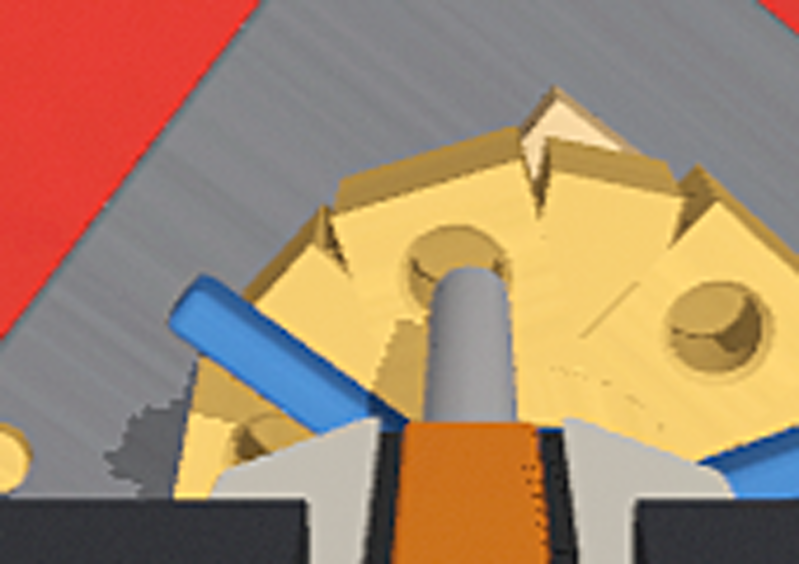

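```bash
python3 -c "
from h import *
for z in (57,58):
  p=hole(457.5,274,z)
  hole(719,329,z)
  go(*p[:2])"
```

```text
hole [509.68  82.56  57.  ] r 39.19 rel ang 145.73
hole [549.59  84.97  57.  ] r 39.37 rel ang 84.55
from [510.78  84.72 151.88] mm d [-1.1  -2.16] tx,ty total -0.041 0.044
hole [509.6   82.88  58.  ] r 39.51 rel ang 145.57
hole [549.34  85.28  58.  ] r 39.53 rel ang 85.08
from [510.78  84.72 151.88] mm d [-1.19 -1.84] tx,ty total -0.041 0.036
```

Call:
drive_tool:
  deltas:
    - {"hand": 1,"tx": -0.041,"ty": 0.04,"tz": 0.08,"wx": 0,"wy": 0,"wz": 0}
    - {"hand": 1,"tx": 0,"ty": 0,"tz": 0.08,"wx": 0,"wy": 0,"wz": 0}
    - {"hand": 1,"tx": 0,"ty": 0,"tz": 0.08,"wx": 0,"wy": 0,"wz": 0}
    - {"hand": 1,"tx": 0,"ty": 0,"tz": 0.08,"wx": 0,"wy": 0,"wz": 0}
    - {"hand": 1,"tx": 0,"ty": 0,"tz": 0.08,"wx": 0,"wy": 0,"wz": 0}
    - {"hand": 1,"tx": 0,"ty": 0,"tz": 0,"wx": 0,"wy": 0,"wz": 0}
    - {"hand": 1,"tx": 0,"ty": 0,"tz": 0,"wx": 0,"wy": 0,"wz": 0}
    - {"hand": 1,"tx": 0,"ty": 0,"tz": 0,"wx": 0,"wy": 0,"wz": 0}

```text
time: 9.93
tool_pos: [508.9, 82.8, 135.9]
tcp_rot: [-3.142, -0.0, 0.279]
contact_force: [-0.5, 0.5, -1.0]
grip_width: 13.8
```

Call:
drive_tool:
  deltas:
    - {"hand": 1,"tx": 0.012,"ty": 0,"tz": 0.06,"wx": 0,"wy": 0,"wz": 0}
    - {"hand": 1,"tx": 0,"ty": 0,"tz": 0.08,"wx": 0,"wy": 0,"wz": 0}
    - {"hand": 1,"tx": 0,"ty": 0,"tz": 0.08,"wx": 0,"wy": 0,"wz": 0}
    - {"hand": 1,"tx": 0,"ty": 0,"tz": 0.08,"wx": 0,"wy": 0,"wz": 0}
    - {"hand": 1,"tx": 0,"ty": 0,"tz": 0,"wx": 0,"wy": 0,"wz": 0}
    - {"hand": 1,"tx": 0,"ty": 0,"tz": 0,"wx": 0,"wy": 0,"wz": 0}
    - {"hand": 1,"tx": 0,"ty": 0,"tz": 0,"wx": 0,"wy": 0,"wz": 0}

```text
time: 10.52
tool_pos: [509.3, 82.9, 123.9]
tcp_rot: [-3.142, -0.0, 0.279]
contact_force: [0.1, -0.2, -2.3]
grip_width: 14.1
```

```bash
python3 look.py w10; python3 -c "
from h import *
arc(112,16,1.9,c=(531.5,49.7))"
```

```text
10.52 [509.32  82.92 123.87] [-3.1415e+00 -1.0000e-04  2.7880e-01] 0.0056 [ 0.06 -0.22 -2.26] [-0.046  0.015 -0.001] 14.108435836705238
tip [[279.68331835 227.13737869]]
start rel ang 145.57848709529543 r 39.90775722950334
[{"hand": 1, "tx": 0.035, "ty": -0.011, "tz": 0.003, "wx": 0, "wy": 0, "wz": 0}, {"hand": 1, "tx": 0.035, "ty": -0.009, "tz": 0.003, "wx": 0, "wy": 0, "wz": 0}, {"hand": 1, "tx": 0.036, "ty": -0.008, "tz": 0.003, "wx": 0, "wy": 0, "wz": 0}, {"hand": 1, "tx": 0.036, "ty": -0.007, "tz": 0.003, "wx": 0, "wy": 0, "wz": 0}, {"hand": 1, "tx": 0.036, "ty": -0.006, "tz": 0.003, "wx": 0, "wy": 0, "wz": 0}, {"hand": 1, "tx": 0.036, "ty": -0.004, "tz": 0.003, "wx": 0, "wy": 0, "wz": 0}, {"hand": 1, "tx": 0.037, "ty": -0.003, "tz": 0.003, "wx": 0, "wy": 0, "wz": 0}, {"hand": 1, "tx": 0.036, "ty": -0.001, "tz": 0.003, "wx": 0, "wy": 0, "wz": 0}, {"hand": 1, "tx": 0.037, "ty": -0.0, "tz": 0.003, "wx": 0, "wy": 0, "wz": 0}, {"hand": 1, "tx": 0.037, "ty": 0.001, "tz": 0.003, "wx": 0, "wy": 0, "wz": 0}, {"hand": 1, "tx": 0.036, "ty": 0.003, "tz": 0.003, "wx": 0, "wy": 0, "wz": 0}, {"hand": 1, "tx": 0.037, "ty": 0.004, "tz": 0.003, "wx": 0, "wy": 0, "wz": 0}, {"hand": 1, "tx": 0.036, "ty": 0.005, "tz": 0.003, "wx": 0, "wy": 0, "wz": 0}, {"hand": 1, "tx": 0.036, "ty": 0.007, "tz": 0.003, "wx": 0, "wy": 0, "wz": 0}, {"hand": 1, "tx": 0.036, "ty": 0.008, "tz": 0.003, "wx": 0, "wy": 0, "wz": 0}, {"hand": 1, "tx": 0.035, "ty": 0.01, "tz": 0.003, "wx": 0, "wy": 0, "wz": 0}]
```

View pics/w10.png

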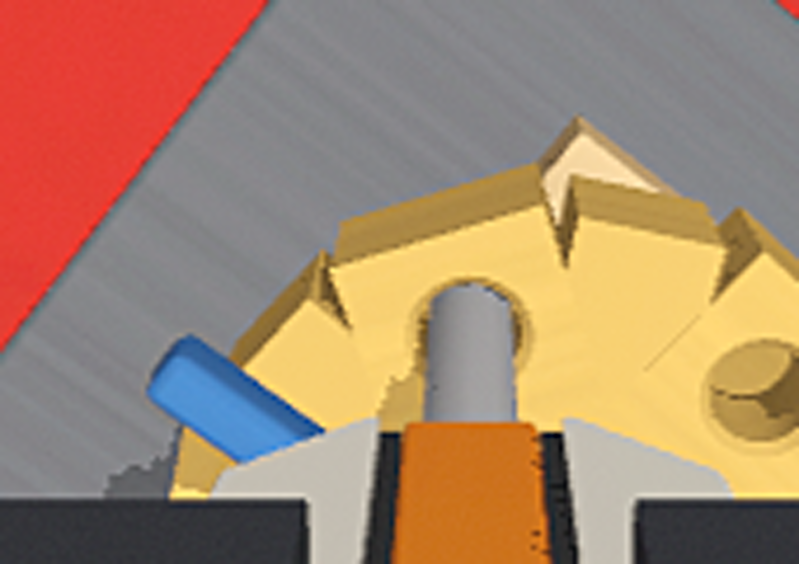

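Call:
drive_tool:
  deltas:
    - {"hand": 1,"tx": 0.035,"ty": -0.011,"tz": 0.003,"wx": 0,"wy": 0,"wz": 0}
    - {"hand": 1,"tx": 0.035,"ty": -0.009,"tz": 0.003,"wx": 0,"wy": 0,"wz": 0}
    - {"hand": 1,"tx": 0.036,"ty": -0.008,"tz": 0.003,"wx": 0,"wy": 0,"wz": 0}
    - {"hand": 1,"tx": 0.036,"ty": -0.007,"tz": 0.003,"wx": 0,"wy": 0,"wz": 0}
    - {"hand": 1,"tx": 0.036,"ty": -0.006,"tz": 0.003,"wx": 0,"wy": 0,"wz": 0}
    - {"hand": 1,"tx": 0.036,"ty": -0.004,"tz": 0.003,"wx": 0,"wy": 0,"wz": 0}
    - {"hand": 1,"tx": 0.037,"ty": -0.003,"tz": 0.003,"wx": 0,"wy": 0,"wz": 0}
    - {"hand": 1,"tx": 0.036,"ty": -0.001,"tz": 0.003,"wx": 0,"wy": 0,"wz": 0}
    - {"hand": 1,"tx": 0.037,"ty": 0,"tz": 0.003,"wx": 0,"wy": 0,"wz": 0}
    - {"hand": 1,"tx": 0.037,"ty": 0.001,"tz": 0.003,"wx": 0,"wy": 0,"wz": 0}
    - {"hand": 1,"tx": 0.036,"ty": 0.003,"tz": 0.003,"wx": 0,"wy": 0,"wz": 0}
    - {"hand": 1,"tx": 0.037,"ty": 0.004,"tz": 0.003,"wx": 0,"wy": 0,"wz": 0}
    - {"hand": 1,"tx": 0.036,"ty": 0.005,"tz": 0.003,"wx": 0,"wy": 0,"wz": 0}
    - {"hand": 1,"tx": 0.036,"ty": 0.007,"tz": 0.003,"wx": 0,"wy": 0,"wz": 0}
    - {"hand": 1,"tx": 0.036,"ty": 0.008,"tz": 0.003,"wx": 0,"wy": 0,"wz": 0}
    - {"hand": 1,"tx": 0.035,"ty": 0.01,"tz": 0.003,"wx": 0,"wy": 0,"wz": 0}

```text
time: 11.9
tool_pos: [529.4, 88.8, 121.4]
tcp_rot: [3.141, 0.005, 0.279]
contact_force: [-6.4, -4.6, 0.6]
grip_width: 13.9
```

```bash
python3 look.py w11; python3 -c "
from h import *
arc(79,17,1.7,c=(531.5,49.7))"
```

```text
11.9 [529.41  88.84 121.38] [3.1414 0.0055 0.2792] 0.046 [-6.35 -4.56  0.61] [-1.067  1.407  0.032] 13.886350751709424
tip [[280.36960646 227.09019089]]
start rel ang 114.54531642066934 r 39.203230842258044
[{"hand": 1, "tx": 0.035, "ty": 0.007, "tz": 0.0025, "wx": 0, "wy": 0, "wz": 0}, {"hand": 1, "tx": 0.035, "ty": 0.008, "tz": 0.0025, "wx": 0, "wy": 0, "wz": 0}, {"hand": 1, "tx": 0.035, "ty": 0.009, "tz": 0.0025, "wx": 0, "wy": 0, "wz": 0}, {"hand": 1, "tx": 0.035, "ty": 0.01, "tz": 0.0025, "wx": 0, "wy": 0, "wz": 0}, {"hand": 1, "tx": 0.034, "ty": 0.012, "tz": 0.0025, "wx": 0, "wy": 0, "wz": 0}, {"hand": 1, "tx": 0.034, "ty": 0.013, "tz": 0.0025, "wx": 0, "wy": 0, "wz": 0}, {"hand": 1, "tx": 0.033, "ty": 0.015, "tz": 0.0025, "wx": 0, "wy": 0, "wz": 0}, {"hand": 1, "tx": 0.033, "ty": 0.015, "tz": 0.0025, "wx": 0, "wy": 0, "wz": 0}, {"hand": 1, "tx": 0.032, "ty": 0.018, "tz": 0.0025, "wx": 0, "wy": 0, "wz": 0}, {"hand": 1, "tx": 0.031, "ty": 0.02, "tz": 0.0025, "wx": 0, "wy": 0, "wz": 0}, {"hand": 1, "tx": 0.029, "ty": 0.021, "tz": 0.0025, "wx": 0, "wy": 0, "wz": 0}, {"hand": 1, "tx": 0.029, "ty": 0.022, "tz": 0.0025, "wx": 0, "wy": 0, "wz": 0}, {"hand": 1, "tx": 0.029, "ty": 0.023, "tz": 0.0025, "wx": 0, "wy": 0, "wz": 0}, {"hand": 1, "tx": 0.027, "ty": 0.025, "tz": 0.0025, "wx": 0, "wy": 0, "wz": 0}, {"hand": 1, "tx": 0.026, "ty": 0.025, "tz": 0.0025, "wx": 0, "wy": 0, "wz": 0}, {"hand": 1, "tx": 0.026, "ty": 0.026, "tz": 0.0025, "wx": 0, "wy": 0, "wz": 0}, {"hand": 1, "tx": 0.024, "ty": 0.027, "tz": 0.0025, "wx": 0, "wy": 0, "wz": 0}]
```

Call:
drive_tool:
  deltas:
    - {"hand": 1,"tx": 0.035,"ty": 0.02,"tz": 0.0025,"wx": 0,"wy": 0,"wz": 0}
    - {"hand": 1,"tx": 0.035,"ty": 0.015,"tz": 0.0025,"wx": 0,"wy": 0,"wz": 0}
    - {"hand": 1,"tx": 0.035,"ty": 0.009,"tz": 0.0025,"wx": 0,"wy": 0,"wz": 0}
    - {"hand": 1,"tx": 0.035,"ty": 0.01,"tz": 0.0025,"wx": 0,"wy": 0,"wz": 0}
    - {"hand": 1,"tx": 0.034,"ty": 0.012,"tz": 0.0025,"wx": 0,"wy": 0,"wz": 0}
    - {"hand": 1,"tx": 0.034,"ty": 0.013,"tz": 0.0025,"wx": 0,"wy": 0,"wz": 0}
    - {"hand": 1,"tx": 0.033,"ty": 0.015,"tz": 0.0025,"wx": 0,"wy": 0,"wz": 0}
    - {"hand": 1,"tx": 0.033,"ty": 0.015,"tz": 0.0025,"wx": 0,"wy": 0,"wz": 0}
    - {"hand": 1,"tx": 0.032,"ty": 0.018,"tz": 0.0025,"wx": 0,"wy": 0,"wz": 0}
    - {"hand": 1,"tx": 0.031,"ty": 0.02,"tz": 0.0025,"wx": 0,"wy": 0,"wz": 0}

```text
time: 12.78
tool_pos: [543.2, 87.3, 119.9]
tcp_rot: [-3.141, 0.007, 0.279]
contact_force: [-6.5, -1.3, -0.2]
grip_width: 13.9
```

Call:
drive_tool:
  deltas:
    - {"hand": 1,"tx": 0.029,"ty": 0.021,"tz": 0.0025,"wx": 0,"wy": 0,"wz": 0}
    - {"hand": 1,"tx": 0.029,"ty": 0.022,"tz": 0.0025,"wx": 0,"wy": 0,"wz": 0}
    - {"hand": 1,"tx": 0.029,"ty": 0.023,"tz": 0.0025,"wx": 0,"wy": 0,"wz": 0}
    - {"hand": 1,"tx": 0.027,"ty": 0.025,"tz": 0.0025,"wx": 0,"wy": 0,"wz": 0}
    - {"hand": 1,"tx": 0.026,"ty": 0.025,"tz": 0.0025,"wx": 0,"wy": 0,"wz": 0}
    - {"hand": 1,"tx": 0.026,"ty": 0.026,"tz": 0.0025,"wx": 0,"wy": 0,"wz": 0}
    - {"hand": 1,"tx": 0,"ty": 0,"tz": 0,"wx": 0,"wy": 0,"wz": 0}
    - {"hand": 1,"tx": 0,"ty": 0,"tz": 0,"wx": 0,"wy": 0,"wz": 0}

```text
time: 13.45
tool_pos: [551.1, 84.1, 119.1]
tcp_rot: [-3.14, 0.007, 0.279]
contact_force: [-5.9, -1.0, -0.7]
grip_width: 13.9
```

```bash
python3 look.py w12; python3 -c "
from h import *
arc(79,17,1.7,c=(531.5,49.7))"|head -1
```

```text
13.45 [551.09  84.08 119.15] [-3.1397  0.0071  0.2789] 0.0018 [-5.9  -1.   -0.71] [-0.337  1.624 -0.009] 13.914190257230098
tip [[280.55347357 227.35520361]]
start rel ang 82.22479557017863 r 39.57453597588068
```

View pics/w12.png

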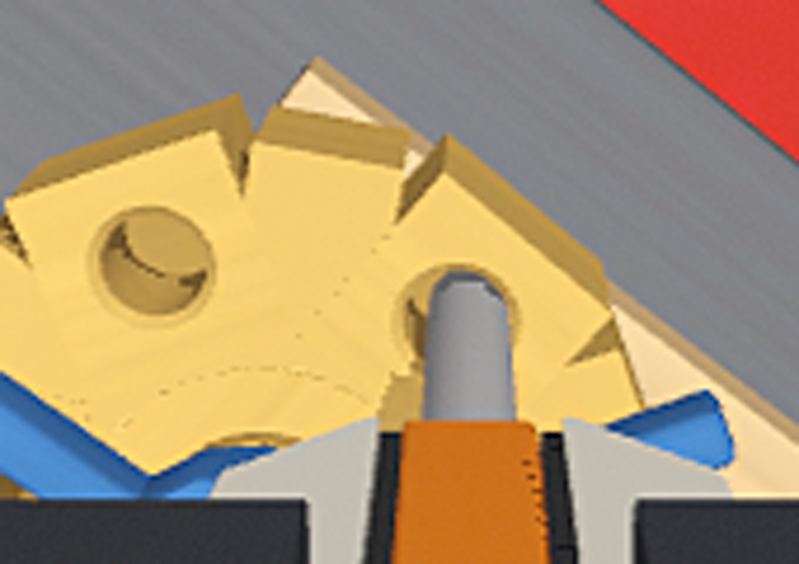

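```bash
python3 -c "
from h import *
for z in (53.5,54.5):
  p=hole(152.5,261,z,c=(531.5,49.7))
  hole(460,0.5*(262+375),z,c=(531.5,49.7))
  go(*p[:2])"
```

```text
hole [508.33  81.99  53.5 ] r 39.74 rel ang 147.56
hole [548.79  85.46  53.5 ] r 39.73 rel ang 86.09
from [551.09  84.08 119.16] mm d [-42.76  -2.09] tx,ty total -1.042 -0.244
hole [508.44  82.35  54.5 ] r 39.98 rel ang 147.13
hole [548.71  85.81  54.5 ] r 40.0 rel ang 86.42
from [551.09  84.08 119.16] mm d [-42.65  -1.73] tx,ty total -1.037 -0.252
```

Call:
drive_tool:
  deltas:
    - {"hand": 1,"tx": -0.06,"ty": -0.04,"tz": 0,"wx": 0,"wy": 0,"wz": 0}
    - {"hand": 1,"tx": 0,"ty": 0,"tz": -0.2,"wx": 0,"wy": 0,"wz": 0}
    - {"hand": 1,"tx": 0,"ty": 0,"tz": -0.35,"wx": 0,"wy": 0,"wz": 0}
    - {"hand": 1,"tx": 0,"ty": 0,"tz": -0.2,"wx": 0,"wy": 0,"wz": 0}
    - {"hand": 1,"tx": 0,"ty": 0,"tz": 0,"wx": 0,"wy": 0,"wz": 0}
    - {"hand": 1,"tx": -0.33,"ty": -0.07,"tz": 0,"wx": 0,"wy": 0,"wz": 0}
    - {"hand": 1,"tx": -0.42,"ty": -0.08,"tz": 0,"wx": 0,"wy": 0,"wz": 0}
    - {"hand": 1,"tx": -0.31,"ty": -0.07,"tz": 0,"wx": 0,"wy": 0,"wz": 0}
    - {"hand": 1,"tx": 0,"ty": 0,"tz": 0,"wx": 0,"wy": 0,"wz": 0}
    - {"hand": 1,"tx": 0,"ty": 0,"tz": 0,"wx": 0,"wy": 0,"wz": 0}
    - {"hand": 1,"tx": 0,"ty": 0,"tz": 0,"wx": 0,"wy": 0,"wz": 0}
    - {"hand": 1,"tx": 0,"ty": 0,"tz": 0,"wx": 0,"wy": 0,"wz": 0}

```text
time: 14.5
tool_pos: [508.9, 81.8, 150.4]
tcp_rot: [3.141, -0.001, 0.279]
contact_force: [1.0, 0.5, -0.8]
grip_width: 13.7
```

```bash
python3 look.py w13
```

```text
14.5 [508.9   81.78 150.45] [ 3.1414e+00 -1.1000e-03  2.7870e-01] 0.0051 [ 0.95  0.47 -0.76] [-0.08   0.031  0.055] 13.735165972810147
tip [[279.5327119  227.10302574]]
```

View pics/w13.png

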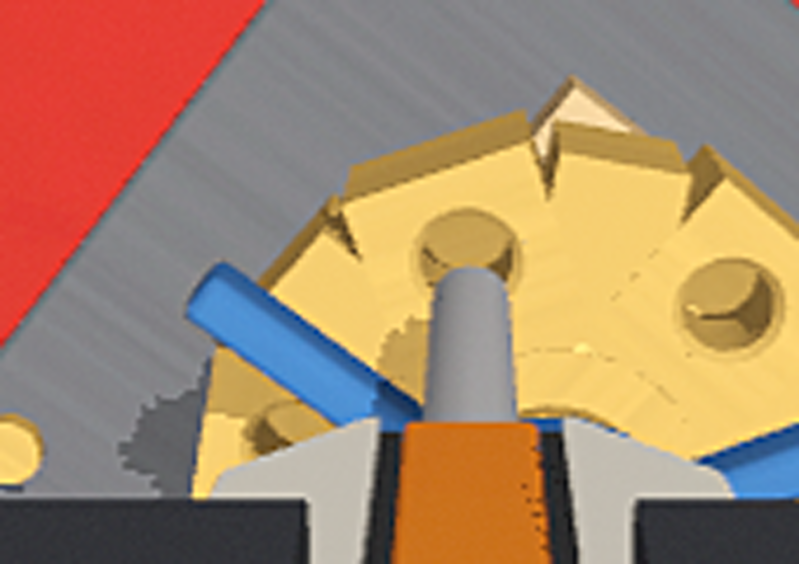

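```bash
python3 -c "
from h import *
for z in (53.5,54.5):
  p=hole(466.5,256,z,c=(531.5,49.7))
  hole(728.5,305,z,c=(531.5,49.7))
  go(*p[:2])"
```

```text
hole [508.35  82.05  53.5 ] r 39.78 rel ang 147.48
hole [548.23  85.44  53.5 ] r 39.46 rel ang 86.81
from [508.74  81.76 150.33] mm d [-0.39  0.29] tx,ty total -0.007 -0.01
hole [508.26  82.36  54.5 ] r 40.08 rel ang 147.33
hole [547.98  85.73  54.5 ] r 39.62 rel ang 87.32
from [508.74  81.76 150.33] mm d [-0.48  0.6 ] tx,ty total -0.007 -0.018
```

Call:
drive_tool:
  deltas:
    - {"hand": 1,"tx": -0.006,"ty": -0.014,"tz": 0.1,"wx": 0,"wy": 0,"wz": 0}
    - {"hand": 1,"tx": 0,"ty": 0,"tz": 0.1,"wx": 0,"wy": 0,"wz": 0}
    - {"hand": 1,"tx": 0,"ty": 0,"tz": 0.1,"wx": 0,"wy": 0,"wz": 0}
    - {"hand": 1,"tx": 0,"ty": 0,"tz": 0.08,"wx": 0,"wy": 0,"wz": 0}
    - {"hand": 1,"tx": 0,"ty": 0,"tz": 0.08,"wx": 0,"wy": 0,"wz": 0}
    - {"hand": 1,"tx": 0,"ty": 0,"tz": 0,"wx": 0,"wy": 0,"wz": 0}
    - {"hand": 1,"tx": 0,"ty": 0,"tz": 0,"wx": 0,"wy": 0,"wz": 0}
    - {"hand": 1,"tx": 0,"ty": 0,"tz": 0,"wx": 0,"wy": 0,"wz": 0}

```text
time: 15.22
tool_pos: [507.7, 82.2, 132.0]
tcp_rot: [-3.142, -0.0, 0.279]
contact_force: [-0.6, 0.9, -1.1]
grip_width: 13.8
```

Call:
drive_tool:
  deltas:
    - {"hand": 1,"tx": 0.01,"ty": 0,"tz": 0.06,"wx": 0,"wy": 0,"wz": 0}
    - {"hand": 1,"tx": 0,"ty": 0,"tz": 0.08,"wx": 0,"wy": 0,"wz": 0}
    - {"hand": 1,"tx": 0,"ty": 0,"tz": 0.08,"wx": 0,"wy": 0,"wz": 0}
    - {"hand": 1,"tx": 0,"ty": 0,"tz": 0.07,"wx": 0,"wy": 0,"wz": 0}
    - {"hand": 1,"tx": 0,"ty": 0,"tz": 0,"wx": 0,"wy": 0,"wz": 0}
    - {"hand": 1,"tx": 0,"ty": 0,"tz": 0,"wx": 0,"wy": 0,"wz": 0}
    - {"hand": 1,"tx": 0,"ty": 0,"tz": 0,"wx": 0,"wy": 0,"wz": 0}

```text
time: 15.8
tool_pos: [507.9, 82.4, 120.3]
tcp_rot: [-3.141, 0.0, 0.279]
contact_force: [0.2, 0.1, -1.9]
grip_width: 13.6
```

```bash
python3 look.py w14; python3 -c "
from h import *
arc(132,8,0.7,c=(531.5,49.7),r1=39.5)"
```

```text
15.8 [507.92  82.36 120.35] [-3.1415e+00  1.0000e-04  2.7880e-01] 0.0022 [ 0.2   0.09 -1.88] [-0.08   0.059 -0.019] 13.580638578693604
tip [[279.66539078 227.15681852]]
start rel ang 147.64827234374073 r 40.2547446253822
[{"hand": 1, "tx": 0.034, "ty": -0.007, "tz": 0.0022, "wx": 0, "wy": 0, "wz": 0}, {"hand": 1, "tx": 0.034, "ty": -0.005, "tz": 0.0022, "wx": 0, "wy": 0, "wz": 0}, {"hand": 1, "tx": 0.034, "ty": -0.004, "tz": 0.0022, "wx": 0, "wy": 0, "wz": 0}, {"hand": 1, "tx": 0.034, "ty": -0.003, "tz": 0.0022, "wx": 0, "wy": 0, "wz": 0}, {"hand": 1, "tx": 0.033, "ty": -0.006, "tz": 0.0022, "wx": 0, "wy": 0, "wz": 0}, {"hand": 1, "tx": 0.033, "ty": -0.006, "tz": 0.0022, "wx": 0, "wy": 0, "wz": 0}, {"hand": 1, "tx": 0.034, "ty": -0.004, "tz": 0.0022, "wx": 0, "wy": 0, "wz": 0}, {"hand": 1, "tx": 0.033, "ty": -0.003, "tz": 0.0022, "wx": 0, "wy": 0, "wz": 0}]
```

View pics/w14.png

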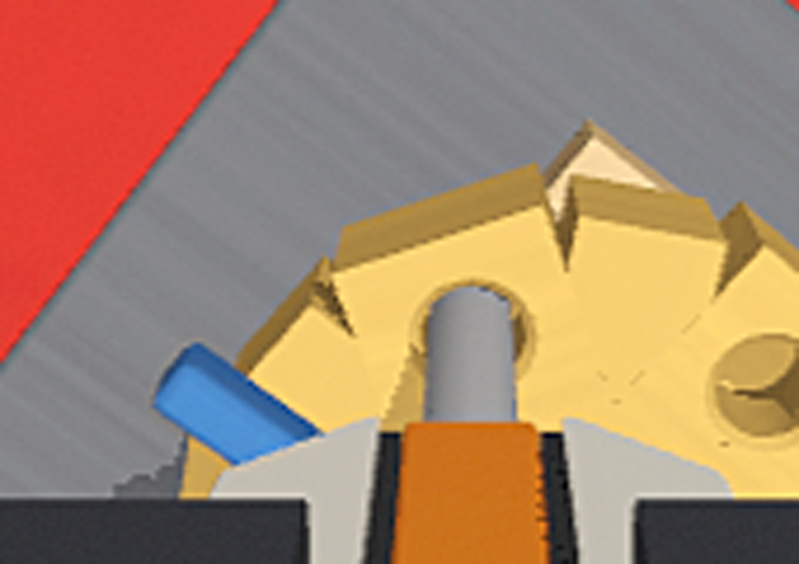

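Call:
drive_tool:
  deltas:
    - {"hand": 1,"tx": 0.034,"ty": -0.007,"tz": 0.0022,"wx": 0,"wy": 0,"wz": 0}
    - {"hand": 1,"tx": 0.034,"ty": -0.005,"tz": 0.0022,"wx": 0,"wy": 0,"wz": 0}
    - {"hand": 1,"tx": 0.034,"ty": -0.004,"tz": 0.0022,"wx": 0,"wy": 0,"wz": 0}
    - {"hand": 1,"tx": 0.034,"ty": -0.003,"tz": 0.0022,"wx": 0,"wy": 0,"wz": 0}
    - {"hand": 1,"tx": 0.033,"ty": -0.006,"tz": 0.0022,"wx": 0,"wy": 0,"wz": 0}
    - {"hand": 1,"tx": 0.033,"ty": -0.006,"tz": 0.0022,"wx": 0,"wy": 0,"wz": 0}
    - {"hand": 1,"tx": 0.034,"ty": -0.004,"tz": 0.0022,"wx": 0,"wy": 0,"wz": 0}
    - {"hand": 1,"tx": 0.033,"ty": -0.003,"tz": 0.0022,"wx": 0,"wy": 0,"wz": 0}

```text
time: 16.52
tool_pos: [516.6, 85.9, 119.4]
tcp_rot: [3.141, 0.004, 0.279]
contact_force: [-4.3, -5.5, 0.9]
grip_width: 14.0
```

```bash
cat > st.py <<'E'
from h import *
o=get_obs();c=np.array((531.5,49.7));p=o['tool_pos'][:2]-c;a=np.arctan2(p[1],p[0]);F=o['contact_force']
print(o['time'],o['tool_pos'].round(2),o['tcp_rot'].round(4),'rel',(np.degrees(a)+21.9).round(2),'r',np.hypot(*p).round(2),'Ftan',(-(F[0]*np.sin(a)-F[1]*np.cos(a))).round(2),'Frad',(F[0]*np.cos(a)+F[1]*np.sin(a)).round(2),'Fz',F[2].round(2),o['moment'].round(2))
E
python3 st.py; python3 -c "
from h import *
arc(110,14,1.0,c=(531.5,49.7),r1=39.5,a0=132,r0=39.5)"
```

```text
16.5167 [516.65  85.94 119.36] [3.1409 0.0037 0.2793] rel 134.19 r 39.16 Ftan 6.05 Frad -3.47 Fz 0.89 [-1.29  1.03 -0.01]
start rel ang 132.0 r 39.5
[{"hand": 1, "tx": 0.027, "ty": -0.002, "tz": 0.0018, "wx": 0, "wy": 0, "wz": 0}, {"hand": 1, "tx": 0.027, "ty": -0.0, "tz": 0.0018, "wx": 0, "wy": 0, "wz": 0}, {"hand": 1, "tx": 0.027, "ty": -0.0, "tz": 0.0018, "wx": 0, "wy": 0, "wz": 0}, {"hand": 1, "tx": 0.027, "ty": 0.0, "tz": 0.0018, "wx": 0, "wy": 0, "wz": 0}, {"hand": 1, "tx": 0.027, "ty": 0.002, "tz": 0.0018, "wx": 0, "wy": 0, "wz": 0}, {"hand": 1, "tx": 0.027, "ty": 0.002, "tz": 0.0018, "wx": 0, "wy": 0, "wz": 0}, {"hand": 1, "tx": 0.027, "ty": 0.003, "tz": 0.0018, "wx": 0, "wy": 0, "wz": 0}, {"hand": 1, "tx": 0.027, "ty": 0.003, "tz": 0.0018, "wx": 0, "wy": 0, "wz": 0}, {"hand": 1, "tx": 0.027, "ty": 0.005, "tz": 0.0018, "wx": 0, "wy": 0, "wz": 0}, {"hand": 1, "tx": 0.026, "ty": 0.005, "tz": 0.0018, "wx": 0, "wy": 0, "wz": 0}, {"hand": 1, "tx": 0.027, "ty": 0.005, "tz": 0.0018, "wx": 0, "wy": 0, "wz": 0}, {"hand": 1, "tx": 0.026, "ty": 0.007, "tz": 0.0018, "wx": 0, "wy": 0, "wz": 0}, {"hand": 1, "tx": 0.026, "ty": 0.007, "tz": 0.0018, "wx": 0, "wy": 0, "wz": 0}, {"hand": 1, "tx": 0.026, "ty": 0.008, "tz": 0.0018, "wx": 0, "wy": 0, "wz": 0}]
```

Call:
drive_tool:
  deltas:
    - {"hand": 1,"tx": 0.027,"ty": 0.008,"tz": 0.002,"wx": 0,"wy": 0,"wz": 0}
    - {"hand": 1,"tx": 0.027,"ty": 0.008,"tz": 0.002,"wx": 0,"wy": 0,"wz": 0}
    - {"hand": 1,"tx": 0.027,"ty": 0.008,"tz": 0.002,"wx": 0,"wy": 0,"wz": 0}
    - {"hand": 1,"tx": 0,"ty": 0,"tz": 0,"wx": 0,"wy": 0,"wz": 0}

```text
time: 16.85
tool_pos: [519.9, 86.4, 119.1]
tcp_rot: [-3.141, 0.004, 0.279]
contact_force: [-4.2, -2.5, 1.5]
grip_width: 13.9
```

```bash
python3 st.py
```

```text
16.85 [519.87  86.37 119.1 ] [-3.1412  0.0039  0.2789] rel 129.5 r 38.47 Ftan 4.81 Frad -1.14 Fz 1.51 [-0.66  1.07 -0.01]
```

Call:
drive_tool:
  deltas:
    - {"hand": 1,"tx": 0.027,"ty": 0,"tz": 0.002,"wx": 0,"wy": 0,"wz": 0}
    - {"hand": 1,"tx": 0.027,"ty": 0.001,"tz": 0.002,"wx": 0,"wy": 0,"wz": 0}
    - {"hand": 1,"tx": 0.027,"ty": 0.002,"tz": 0.002,"wx": 0,"wy": 0,"wz": 0}
    - {"hand": 1,"tx": 0,"ty": 0,"tz": 0,"wx": 0,"wy": 0,"wz": 0}

```text
time: 17.18
tool_pos: [522.8, 87.1, 118.7]
tcp_rot: [-3.141, 0.004, 0.279]
contact_force: [-6.1, -2.9, 1.7]
grip_width: 14.1
```

```bash
python3 st.py
```

```text
17.1833 [522.78  87.11 118.7 ] [-3.1412  0.0045  0.279 ] rel 125.02 r 38.41 Ftan 6.54 Frad -1.41 Fz 1.71 [-0.76  1.22 -0.01]
```

Call:
drive_tool:
  deltas:
    - {"hand": 1,"tx": 0.027,"ty": 0.003,"tz": 0.002,"wx": 0,"wy": 0,"wz": 0}
    - {"hand": 1,"tx": 0.027,"ty": 0.004,"tz": 0.002,"wx": 0,"wy": 0,"wz": 0}
    - {"hand": 1,"tx": 0.027,"ty": 0.004,"tz": 0.002,"wx": 0,"wy": 0,"wz": 0}
    - {"hand": 1,"tx": 0,"ty": 0,"tz": 0,"wx": 0,"wy": 0,"wz": 0}

```text
time: 17.52
tool_pos: [525.8, 87.7, 118.3]
tcp_rot: [-3.141, 0.005, 0.279]
contact_force: [-5.0, -2.5, -0.6]
grip_width: 13.5
```

```bash
python3 st.py
```

```text
17.5167 [525.79  87.66 118.31] [-3.1409  0.005   0.279 ] rel 120.45 r 38.39 Ftan 5.33 Frad -1.69 Fz -0.6 [-0.66  1.32  0.01]
```

Call:
drive_tool:
  deltas:
    - {"hand": 1,"tx": 0.027,"ty": 0.006,"tz": 0.002,"wx": 0,"wy": 0,"wz": 0}
    - {"hand": 1,"tx": 0.026,"ty": 0.006,"tz": 0.002,"wx": 0,"wy": 0,"wz": 0}
    - {"hand": 1,"tx": 0.026,"ty": 0.006,"tz": 0.002,"wx": 0,"wy": 0,"wz": 0}
    - {"hand": 1,"tx": 0,"ty": 0,"tz": 0,"wx": 0,"wy": 0,"wz": 0}

```text
time: 17.85
tool_pos: [528.8, 87.9, 117.9]
tcp_rot: [-3.141, 0.005, 0.279]
contact_force: [-4.6, -2.8, -0.2]
grip_width: 13.8
```

```bash
python3 st.py
```

```text
17.85 [528.84  87.94 117.95] [-3.1406  0.0054  0.279 ] rel 115.87 r 38.34 Ftan 4.8 Frad -2.49 Fz -0.23 [-0.57  1.38  0.  ]
```

Call:
drive_tool:
  deltas:
    - {"hand": 1,"tx": 0.026,"ty": 0.009,"tz": 0.002,"wx": 0,"wy": 0,"wz": 0}
    - {"hand": 1,"tx": 0.026,"ty": 0.009,"tz": 0.002,"wx": 0,"wy": 0,"wz": 0}
    - {"hand": 1,"tx": 0.026,"ty": 0.009,"tz": 0.002,"wx": 0,"wy": 0,"wz": 0}
    - {"hand": 1,"tx": 0,"ty": 0,"tz": 0,"wx": 0,"wy": 0,"wz": 0}

```text
time: 18.18
tool_pos: [532.0, 87.9, 117.6]
tcp_rot: [-3.14, 0.006, 0.279]
contact_force: [-5.7, -2.0, 0.6]
grip_width: 14.0
```

```bash
python3 st.py
```

```text
18.1833 [532.01  87.91 117.62] [-3.1402  0.0056  0.2789] rel 111.14 r 38.21 Ftan 5.66 Frad -2.1 Fz 0.56 [-0.33  1.38 -0.06]
```

Call:
drive_tool:
  deltas:
    - {"hand": 1,"tx": 0.026,"ty": 0.01,"tz": 0.002,"wx": 0,"wy": 0,"wz": 0}
    - {"hand": 1,"tx": 0.026,"ty": 0.01,"tz": 0.002,"wx": 0,"wy": 0,"wz": 0}
    - {"hand": 1,"tx": 0,"ty": 0,"tz": 0,"wx": 0,"wy": 0,"wz": 0}

```text
time: 18.43
tool_pos: [533.9, 87.8, 117.5]
tcp_rot: [-3.14, 0.006, 0.279]
contact_force: [-6.6, -1.8, 0.5]
grip_width: 13.5
```

```bash
python3 st.py
```

```text
18.4333 [533.9   87.84 117.45] [-3.1398  0.0063  0.2789] rel 108.3 r 38.22 Ftan 6.47 Frad -2.17 Fz 0.48 [-0.28  1.62 -0.01]
```

Call:
drive_tool:
  deltas:
    - {"hand": 1,"tx": 0.026,"ty": 0.01,"tz": 0.002,"wx": 0,"wy": 0,"wz": 0}
    - {"hand": 1,"tx": 0.026,"ty": 0.01,"tz": 0.002,"wx": 0,"wy": 0,"wz": 0}
    - {"hand": 1,"tx": 0,"ty": 0,"tz": 0,"wx": 0,"wy": 0,"wz": 0}

```text
time: 18.68
tool_pos: [535.5, 87.7, 117.3]
tcp_rot: [-3.139, 0.008, 0.279]
contact_force: [-9.2, -0.6, 2.9]
grip_width: 13.9
```

```bash
python3 st.py
```

```text
18.6833 [535.52  87.73 117.26] [-3.1394  0.0077  0.2789] rel 105.87 r 38.24 Ftan 9.12 Frad -1.59 Fz 2.9 [-0.26  2.01 -0.01]
```

Call:
drive_tool:
  deltas:
    - {"hand": 1,"tx": 0.026,"ty": 0.01,"tz": 0.002,"wx": 0,"wy": 0,"wz": 0}
    - {"hand": 1,"tx": 0,"ty": 0,"tz": 0,"wx": 0,"wy": 0,"wz": 0}
    - {"hand": 1,"tx": 0,"ty": 0,"tz": 0,"wx": 0,"wy": 0,"wz": 0}

```text
time: 18.93
tool_pos: [536.3, 87.7, 117.1]
tcp_rot: [-3.139, 0.008, 0.279]
contact_force: [-9.2, -0.7, 3.2]
grip_width: 13.7
```

```bash
python3 st.py
```

```text
18.9333 [536.25  87.71 117.13] [-3.1391  0.0083  0.2791] rel 104.77 r 38.31 Ftan 9.04 Frad -1.87 Fz 3.23 [-0.24  2.26  0.  ]
```

Call:
drive_tool:
  deltas:
    - {"hand": 1,"tx": 0.02,"ty": 0.008,"tz": 0,"wx": 0,"wy": 0,"wz": 0}
    - {"hand": 1,"tx": 0,"ty": 0,"tz": 0,"wx": 0,"wy": 0,"wz": 0}
    - {"hand": 1,"tx": 0,"ty": 0,"tz": 0,"wx": 0,"wy": 0,"wz": 0}

```text
time: 19.18
tool_pos: [536.8, 87.6, 117.1]
tcp_rot: [-3.139, 0.009, 0.279]
contact_force: [-9.2, -0.1, 3.4]
grip_width: 13.6
```

```bash
python3 st.py
```

```text
19.1833 [536.81  87.61 117.11] [-3.139   0.009   0.2791] rel 103.92 r 38.28 Ftan 9.12 Frad -1.35 Fz 3.38 [-0.2   2.45 -0.02]
```

Call:
drive_tool:
  deltas:
    - {"hand": 1,"tx": 0.02,"ty": 0.008,"tz": 0,"wx": 0,"wy": 0,"wz": 0}
    - {"hand": 1,"tx": 0,"ty": 0,"tz": 0,"wx": 0,"wy": 0,"wz": 0}
    - {"hand": 1,"tx": 0,"ty": 0,"tz": 0,"wx": 0,"wy": 0,"wz": 0}

```text
time: 19.43
tool_pos: [537.4, 87.5, 117.0]
tcp_rot: [-3.139, 0.01, 0.279]
contact_force: [-11.6, -0.2, 3.8]
grip_width: 13.7
```

```bash
python3 st.py
```

```text
19.4333 [537.4   87.55 117.03] [-3.1388  0.0096  0.2791] rel 103.03 r 38.31 Ftan 11.41 Frad -1.98 Fz 3.81 [-0.19  2.58 -0.  ]
```

Call:
drive_tool:
  deltas:
    - {"hand": 1,"tx": -0.05,"ty": -0.02,"tz": 0,"wx": 0,"wy": 0,"wz": 0}
    - {"hand": 1,"tx": -0.05,"ty": -0.02,"tz": 0,"wx": 0,"wy": 0,"wz": 0}
    - {"hand": 1,"tx": 0,"ty": 0,"tz": 0,"wx": 0,"wy": 0,"wz": 0}

```text
time: 19.68
tool_pos: [536.3, 87.9, 117.7]
tcp_rot: [-3.141, 0.002, 0.279]
contact_force: [-3.4, -0.3, -2.1]
grip_width: 13.9
```

```bash
python3 st.py
```

```text
19.6833 [536.31  87.93 117.71] [-3.1409e+00  1.5000e-03  2.7890e-01] rel 104.73 r 38.53 Ftan 3.35 Frad -0.72 Fz -2.13 [-0.09  0.84 -0.02]
```

Call:
drive_tool:
  deltas:
    - {"hand": 1,"tx": -0.04,"ty": -0.015,"tz": 0,"wx": 0,"wy": 0,"wz": 0}
    - {"hand": 1,"tx": 0,"ty": 0,"tz": -0.15,"wx": 0,"wy": 0,"wz": 0}
    - {"hand": 1,"tx": 0,"ty": 0,"tz": -0.3,"wx": 0,"wy": 0,"wz": 0}
    - {"hand": 1,"tx": 0,"ty": 0,"tz": -0.4,"wx": 0,"wy": 0,"wz": 0}
    - {"hand": 1,"tx": 0,"ty": 0,"tz": -0.4,"wx": 0,"wy": 0,"wz": 0}
    - {"hand": 1,"tx": 0,"ty": 0,"tz": -0.35,"wx": 0,"wy": 0,"wz": 0}
    - {"hand": 1,"tx": 0,"ty": 0,"tz": -0.1,"wx": 0,"wy": 0,"wz": 0}
    - {"hand": 1,"tx": 0,"ty": 0,"tz": 0,"wx": 0,"wy": 0,"wz": 0}

```text
time: 20.35
tool_pos: [536.7, 87.9, 187.8]
tcp_rot: [3.141, -0.004, 0.279]
contact_force: [-0.3, 0.3, -1.3]
grip_width: 13.9
```

```bash
python3 look.py w15; python3 st.py;  python3 - <<'E'
from h import *
plan([486.7,315.3,188],0.279,12,nd=2)
E
```

```text
20.35 [536.73  87.93 187.83] [ 3.1405 -0.0045  0.2788] 0.041 [-0.3   0.27 -1.27] [-0.015  0.033  0.012] 13.855208710965393
tip [[279.14468424 227.04575901]]
20.4 [535.98  87.88 186.59] [ 3.1412e+00 -2.0000e-03  2.7870e-01] rel 105.22 r 38.44 Ftan 0.52 Frad -0.21 Fz -1.64 [-0.11  0.06  0.05]
[{"tx": 0.03, "ty": -0.48, "tz": -0.0, "wx": 0.0, "wy": -0.0, "wz": -0.0}, {"tx": 0.03, "ty": -0.48, "tz": -0.0, "wx": 0.0, "wy": -0.0, "wz": -0.0}, {"tx": 0.03, "ty": -0.48, "tz": -0.0, "wx": 0.0, "wy": -0.0, "wz": -0.0}, {"tx": 0.03, "ty": -0.48, "tz": -0.0, "wx": 0.0, "wy": -0.0, "wz": -0.0}, {"tx": 0.03, "ty": -0.49, "tz": -0.0, "wx": 0.0, "wy": -0.0, "wz": -0.0}, {"tx": 0.03, "ty": -0.48, "tz": -0.01, "wx": 0.0, "wy": -0.0, "wz": -0.0}, {"tx": 0.03, "ty": -0.49, "tz": -0.0, "wx": 0.0, "wy": -0.0, "wz": -0.0}, {"tx": 0.03, "ty": -0.48, "tz": -0.01, "wx": 0.0, "wy": -0.0, "wz": -0.0}, {"tx": 0.04, "ty": -0.49, "tz": -0.0, "wx": 0.0, "wy": -0.01, "wz": -0.0}, {"tx": 0.03, "ty": -0.48, "tz": -0.01, "wx": 0.0, "wy": -0.0, "wz": -0.0}, {"tx": 0.04, "ty": -0.49, "tz": -0.0, "wx": 0.0, "wy": -0.01, "wz": -0.0}, {"tx": 0.03, "ty": -0.48, "tz": -0.01, "wx": 0.0, "wy": -0.0, "wz": -0.0}]
end [486.75 315.11 188.12] [ 3.1412e+00 -3.0000e-04  2.7870e-01] max 0.49
```

View pics/w15.png

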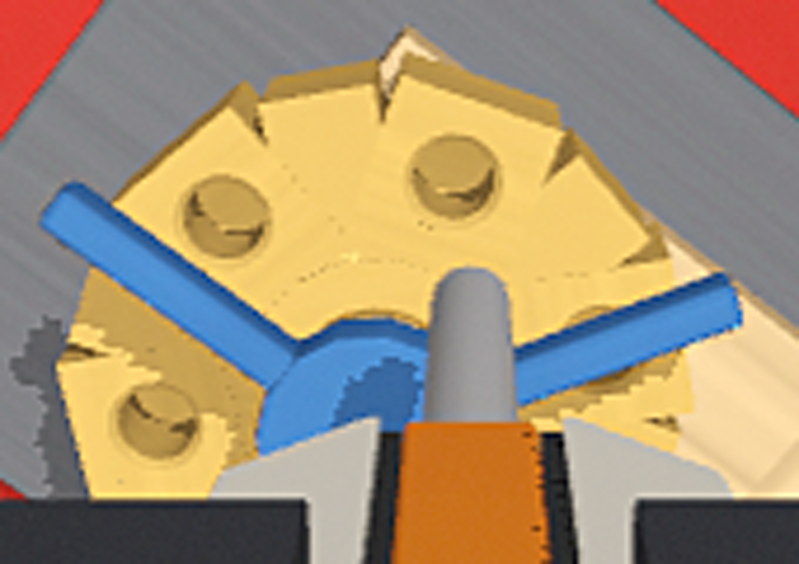

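The bar is out of the collar with its tip at crop (470,270), upright in the grip, and the collar hole is free at (455,177). I'll carry it back to the block.

Call:
drive_tool:
  deltas:
    - {"hand": 1,"tx": 0.03,"ty": -0.3,"tz": 0,"wx": 0,"wy": 0,"wz": 0}
    - {"hand": 1,"tx": 0.03,"ty": -0.5,"tz": 0,"wx": 0,"wy": 0,"wz": 0}
    - {"hand": 1,"tx": 0.03,"ty": -0.6,"tz": 0,"wx": 0,"wy": 0,"wz": 0}
    - {"hand": 1,"tx": 0.03,"ty": -0.6,"tz": 0,"wx": 0,"wy": 0,"wz": 0}
    - {"hand": 1,"tx": 0.03,"ty": -0.6,"tz": 0,"wx": 0,"wy": 0,"wz": 0}
    - {"hand": 1,"tx": 0.03,"ty": -0.6,"tz": 0,"wx": 0,"wy": 0,"wz": 0}
    - {"hand": 1,"tx": 0.03,"ty": -0.6,"tz": 0,"wx": 0,"wy": 0,"wz": 0}
    - {"hand": 1,"tx": 0.04,"ty": -0.6,"tz": 0,"wx": 0,"wy": 0,"wz": 0}
    - {"hand": 1,"tx": 0.04,"ty": -0.6,"tz": 0,"wx": 0,"wy": 0,"wz": 0}
    - {"hand": 1,"tx": 0.04,"ty": -0.5,"tz": 0,"wx": 0,"wy": 0,"wz": 0}
    - {"hand": 1,"tx": 0.05,"ty": -0.3,"tz": 0,"wx": 0,"wy": 0,"wz": 0}
    - {"hand": 1,"tx": 0,"ty": 0,"tz": 0,"wx": 0,"wy": 0,"wz": 0}
    - {"hand": 1,"tx": 0,"ty": 0,"tz": 0,"wx": 0,"wy": 0,"wz": 0}
    - {"hand": 1,"tx": 0,"ty": 0,"tz": 0,"wx": 0,"wy": 0,"wz": 0}
    - {"hand": 1,"tx": 0,"ty": 0,"tz": 0,"wx": 0,"wy": 0,"wz": 0}

```text
time: 21.65
tool_pos: [486.4, 314.2, 185.8]
tcp_rot: [3.141, 0.0, 0.278]
contact_force: [0.2, -0.3, -0.6]
grip_width: 14.0
```

```bash
python3 look.py w16; python3 -c "
from h import *
go(486.8,315.4)"
```

```text
21.65 [486.42 314.18 185.85] [3.1413e+00 4.0000e-04 2.7760e-01] 0.0062 [ 0.24 -0.31 -0.64] [-0.04   0.032 -0.001] 13.963799109149036
tip [[279.76263058 227.11477366]]
from [486.5  314.16 185.96] mm d [0.3  1.24] tx,ty total 0.016 -0.028
```

View pics/w16.png

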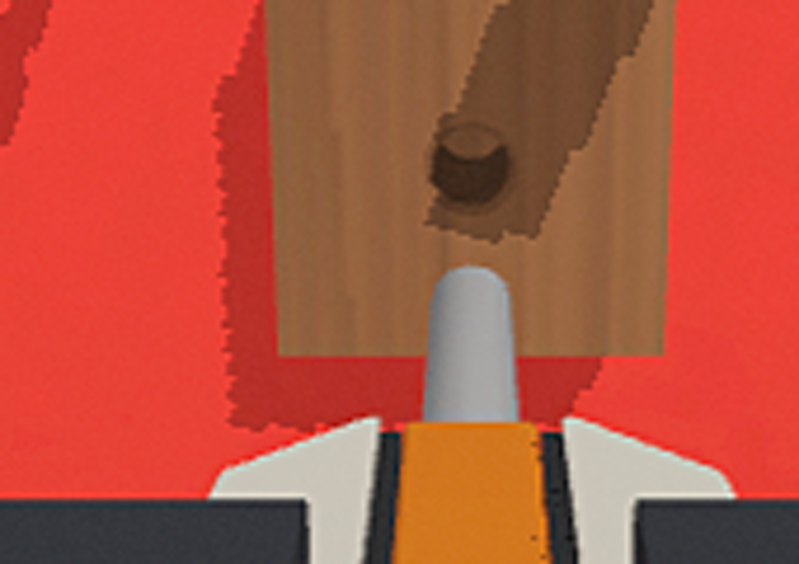

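```bash
python3 -c "
from h import *
p=hole(470,167,40)
go(*p[:2])"
```

```text
hole [485.95 315.34  40.  ] r 269.22 rel ang 121.64
from [486.5  314.16 185.96] mm d [-0.54  1.18] tx,ty total -0.005 -0.032
```

Call:
drive_tool:
  deltas:
    - {"hand": 1,"tx": 0.006,"ty": -0.03,"tz": 0.3,"wx": 0,"wy": 0,"wz": 0}
    - {"hand": 1,"tx": 0,"ty": 0,"tz": 0.5,"wx": 0,"wy": 0,"wz": 0}
    - {"hand": 1,"tx": 0,"ty": 0,"tz": 0.4,"wx": 0,"wy": 0,"wz": 0}
    - {"hand": 1,"tx": 0,"ty": 0,"tz": 0.2,"wx": 0,"wy": 0,"wz": 0}
    - {"hand": 1,"tx": 0,"ty": 0,"tz": 0,"wx": 0,"wy": 0,"wz": 0}
    - {"hand": 1,"tx": 0,"ty": 0,"tz": 0,"wx": 0,"wy": 0,"wz": 0}
    - {"hand": 1,"tx": 0,"ty": 0,"tz": 0,"wx": 0,"wy": 0,"wz": 0}
    - {"hand": 1,"tx": 0,"ty": 0,"tz": 0,"wx": 0,"wy": 0,"wz": 0}

```text
time: 22.37
tool_pos: [486.8, 316.5, 131.3]
tcp_rot: [-3.141, -0.002, 0.279]
contact_force: [0.1, -0.8, -0.9]
grip_width: 13.7
```

```bash
python3 look.py w17
```

```text
22.37 [486.79 316.52 131.3 ] [-3.1412e+00 -2.3000e-03  2.7860e-01] 0.0051 [ 0.07 -0.79 -0.9 ] [-0.086  0.025 -0.057] 13.664559580019263
tip [[279.41379042 227.22153934]]
```

View pics/w17.png

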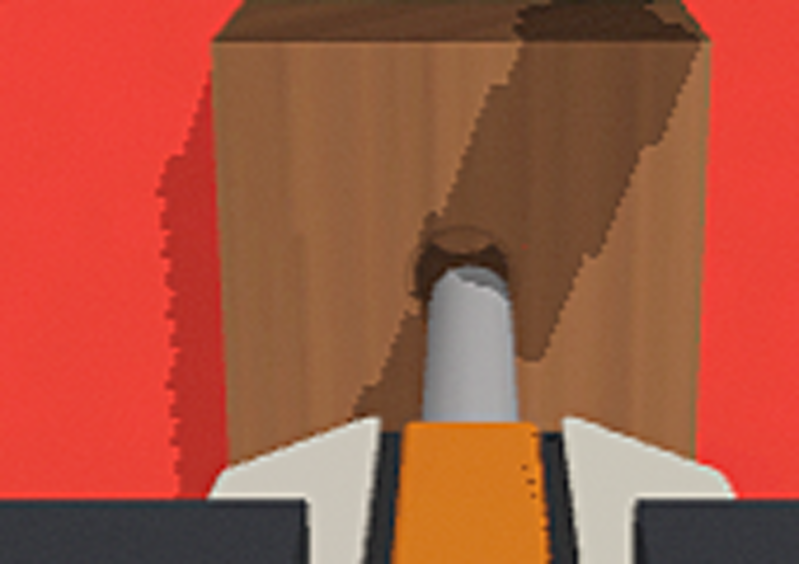

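```bash
python3 -c "
from h import *
p=hole(463,273,40)
go(*p[:2])"; python3 st.py
```

```text
hole [486.03 316.    40.  ] r 269.86 rel ang 121.6
from [486.66 316.54 131.18] mm d [-0.63 -0.54] tx,ty total -0.019 0.009
22.4167 [486.66 316.54 131.18] [-3.1412e+00 -2.0000e-03  2.7880e-01] rel 121.44 r 270.59 Ftan 0.23 Frad 0.16 Fz -1.29 [-0.16  0.04  0.03]
```

Call:
drive_tool:
  deltas:
    - {"hand": 1,"tx": -0.012,"ty": 0.014,"tz": 0.08,"wx": 0,"wy": 0,"wz": 0}
    - {"hand": 1,"tx": 0,"ty": 0,"tz": 0.08,"wx": 0,"wy": 0,"wz": 0}
    - {"hand": 1,"tx": 0,"ty": 0,"tz": 0.08,"wx": 0,"wy": 0,"wz": 0}
    - {"hand": 1,"tx": 0,"ty": 0,"tz": 0.08,"wx": 0,"wy": 0,"wz": 0}
    - {"hand": 1,"tx": 0,"ty": 0,"tz": 0.08,"wx": 0,"wy": 0,"wz": 0}
    - {"hand": 1,"tx": 0,"ty": 0,"tz": 0,"wx": 0,"wy": 0,"wz": 0}
    - {"hand": 1,"tx": 0,"ty": 0,"tz": 0,"wx": 0,"wy": 0,"wz": 0}
    - {"hand": 1,"tx": 0,"ty": 0,"tz": 0,"wx": 0,"wy": 0,"wz": 0}

```text
time: 23.08
tool_pos: [485.8, 315.7, 114.1]
tcp_rot: [-3.142, -0.0, 0.279]
contact_force: [0.7, 0.4, -1.2]
grip_width: 14.2
```

```bash
python3 st.py
```

```text
23.0833 [485.85 315.71 114.09] [-3.1415e+00 -1.0000e-04  2.7880e-01] rel 121.64 r 269.9 Ftan -0.75 Frad 0.31 Fz -1.25 [-0.07 -0.01  0.01]
```

Call:
drive_tool:
  deltas:
    - {"hand": 1,"tx": 0.01,"ty": 0,"tz": 0.13,"wx": 0,"wy": 0,"wz": 0}
    - {"hand": 1,"tx": 0,"ty": 0,"tz": 0.13,"wx": 0,"wy": 0,"wz": 0}
    - {"hand": 1,"tx": 0,"ty": 0,"tz": 0.13,"wx": 0,"wy": 0,"wz": 0}
    - {"hand": 1,"tx": 0,"ty": 0,"tz": 0.13,"wx": 0,"wy": 0,"wz": 0}
    - {"hand": 1,"tx": 0,"ty": 0,"tz": 0.1,"wx": 0,"wy": 0,"wz": 0}
    - {"hand": 1,"tx": 0,"ty": 0,"tz": 0.05,"wx": 0,"wy": 0,"wz": 0}
    - {"hand": 1,"tx": 0,"ty": 0,"tz": 0,"wx": 0,"wy": 0,"wz": 0}
    - {"hand": 1,"tx": 0,"ty": 0,"tz": 0,"wx": 0,"wy": 0,"wz": 0}
    - {"hand": 1,"tx": 0,"ty": 0,"tz": 0,"wx": 0,"wy": 0,"wz": 0}

```text
time: 23.83
tool_pos: [486.3, 315.9, 87.5]
tcp_rot: [-3.141, -0.001, 0.279]
contact_force: [-0.8, 0.6, -1.1]
grip_width: 13.9
```

```bash
python3 st.py
```

```text
23.8333 [486.34 315.86  87.47] [-3.1415e+00 -5.0000e-04  2.7880e-01] rel 121.53 r 269.96 Ftan 0.69 Frad 0.7 Fz -1.13 [-0.08  0.06  0.01]
```

Call:
drive_tool:
  deltas:
    - {"hand": -1,"tx": 0,"ty": 0,"tz": 0,"wx": 0,"wy": 0,"wz": 0}
    - {"hand": -1,"tx": 0,"ty": 0,"tz": 0,"wx": 0,"wy": 0,"wz": 0}
    - {"hand": -1,"tx": 0,"ty": 0,"tz": 0,"wx": 0,"wy": 0,"wz": 0}
    - {"hand": -1,"tx": 0,"ty": 0,"tz": 0,"wx": 0,"wy": 0,"wz": 0}
    - {"hand": -1,"tx": 0,"ty": 0,"tz": 0,"wx": 0,"wy": 0,"wz": 0}
    - {"hand": -1,"tx": 0,"ty": 0,"tz": 0,"wx": 0,"wy": 0,"wz": 0}
    - {"hand": -1,"tx": 0,"ty": 0,"tz": 0,"wx": 0,"wy": 0,"wz": 0}
    - {"hand": -1,"tx": 0,"ty": 0,"tz": 0,"wx": 0,"wy": 0,"wz": 0}
    - {"hand": -1,"tx": 0,"ty": 0,"tz": 0,"wx": 0,"wy": 0,"wz": 0}
    - {"hand": -1,"tx": 0,"ty": 0,"tz": 0,"wx": 0,"wy": 0,"wz": 0}

```text
time: 24.67
tool_pos: [486.1, 315.8, 87.2]
tcp_rot: [-3.142, 0.0, 0.279]
contact_force: [0.2, 0.3, -0.3]
grip_width: 75.8
```

Call:
drive_tool:
  deltas:
    - {"hand": -1,"tx": 0,"ty": 0,"tz": -0.2,"wx": 0,"wy": 0,"wz": 0}
    - {"hand": -1,"tx": 0,"ty": 0,"tz": -0.5,"wx": 0,"wy": 0,"wz": 0}
    - {"hand": -1,"tx": 0,"ty": 0,"tz": -0.6,"wx": 0,"wy": 0,"wz": 0}
    - {"hand": -1,"tx": 0,"ty": 0,"tz": -0.6,"wx": 0,"wy": 0,"wz": 0}
    - {"hand": -1,"tx": 0,"ty": 0,"tz": -0.6,"wx": 0,"wy": 0,"wz": 0}
    - {"hand": -1,"tx": 0,"ty": 0,"tz": -0.4,"wx": 0,"wy": 0,"wz": 0}
    - {"hand": -1,"tx": 0,"ty": 0,"tz": 0,"wx": 0,"wy": 0,"wz": 0}
    - {"hand": -1,"tx": 0,"ty": 0,"tz": 0,"wx": 0,"wy": 0,"wz": 0}
    - {"hand": -1,"tx": 0,"ty": 0,"tz": 0,"wx": 0,"wy": 0,"wz": 0}

```text
time: 25.42
tool_pos: [485.7, 315.5, 202.5]
tcp_rot: [3.141, 0.001, 0.279]
contact_force: [0.7, 0.6, 0.1]
grip_width: 92.0
```

```bash
python3 st.py
python3 - <<'E'
from h import *
cv2.imwrite('pics/w20.png',capture('wrist')[:,:,::-1])
a=capture('scene')[:,:,::-1]
cv2.imwrite('pics/s20.png',cv2.resize(a[190:370,175:470],None,fx=2.7,fy=2.7,interpolation=cv2.INTER_CUBIC))
E
```

```text
25.4167 [485.67 315.54 202.55] [3.1414e+00 1.3000e-03 2.7880e-01] rel 121.68 r 269.76 Ftan -0.78 Frad 0.46 Fz 0.12 [-0.12  0.03 -0.02]
```

View pics/w20.png

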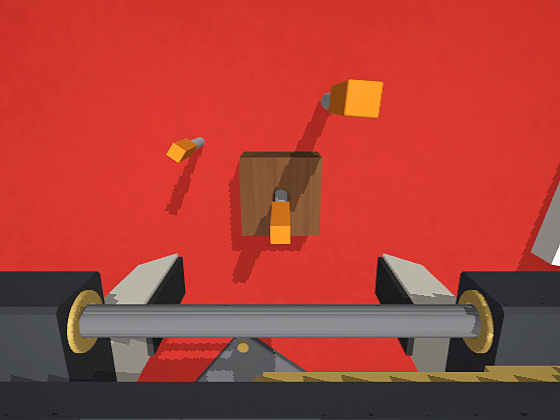

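View pics/s20.png

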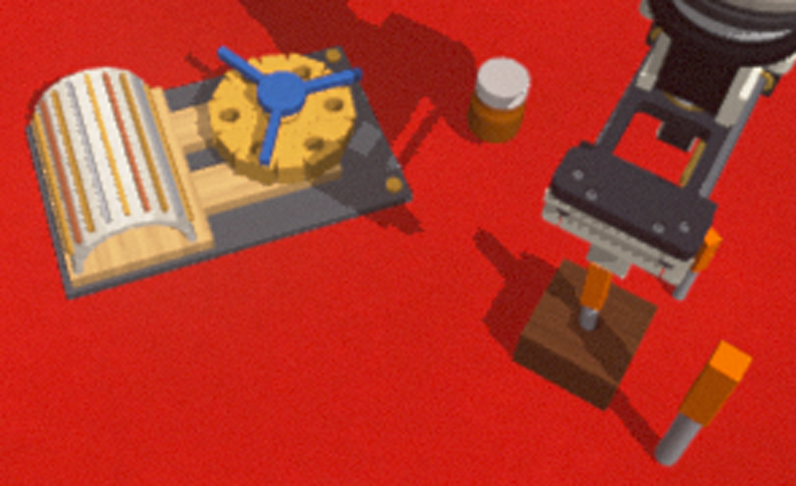

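The bar stands upright in the block, with its top at (280,233) and its shaft centred in the hole at (280,195). The gripper is clear, and the display, jar and stand are where they were. I'll hand the job in.

```bash
python3 -c "
from plant import *
print(close_job())"
```

```text
the job is handed in; nothing more can be done
None
```

I tightened the collar with the middle-sized bar, using three holes, put the bar back upright in its block and handed the job in at about 25 s. No verdict was reported.

- **Turning:** the collar went round about 120° in all. Free drag read about 5 to 6.5 N of push. I stopped when it rose to about 11.4 N over the last few degrees, inside the 9 to 13 N tight range.
- **Force readings:** the sensor was noisy, by roughly 1 N. The wrist moment rose from 1.4 to 2.6 Nm over the same stretch, which agrees with the collar going stiff. I had no direct measure of the washer force on the foot.
- **Last checks:** the wrist and scene pictures show the bar standing in the block's hole with the gripper open and clear. The display and the jar look unmoved. The ring tray and gift box were outside those last views, but the arm never went near them.
- **Small disagreement:** two estimates of the block hole's position differed by about 1 mm. The bar still went in with no noticeable force.
- **Refused call:** the first move call was refused because its rows lacked some keys. Nothing moved.

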